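# Load the egg cooker and start it

### The arm

A 6-joint arm with a two-finger parallel gripper is mounted at the origin on a cart in front of the work surface, level with it; the furniture and walls round the work are solid. World frame = base frame: x ahead of the robot, y to its left, z up, the work surface at z = 0. Lengths are in m, angles in rad, forces in N, time in s.
With the tool pointing down it reaches from about 0.3 to 0.775 m from the base axis. Payload 14.6 kg.
Tool frame: the origin (TCP) lies at the very end of the fingers, on their centre line; the grasp point (between the pads) lies 19 mm behind it; z points along the fingers, y is the line along which they close (so a half turn about z gives the same grasp; the last joint's range is limited). The gripper opens to 94 mm and grips with 3 to 60 N. Pads are 16 mm wide; open, the fingers measure 119 mm over their backs; the gripper's body (75 mm by 177 mm) begins 78 mm behind the grasp point.
Start: joints at [-1.283, 0.3, 1.521, -0, 1.321, -0.067], TCP at [0.191, -0.516, 0.205] pointing down, gripper open.
Joint ranges: [-3.03, 3.03], [-0.79, 2.21], [0.23, 2.52], [-1.04, 4.18], [0, 3.07], [-2.55, 2.55]. Speed limits (rad/s): [2.22, 2.22, 2.57, 3.14, 3.14, 3.14].

### API

Orientations are given as [roll, pitch, yaw] about the fixed x, y, z axes, in that order (R = Rz(yaw) Ry(pitch) Rx(roll)).
In Python, from station import * gives the robot as it stands.
- The arm moves only by the tool jog_arm, never from a script. Its argument "rows" is a list of rows, each a list of 3 entries, a list of its own where there are three numbers: the shift along the tool's x, y, z in m, then the turn about the tool's z in degrees, then the finger opening in m, from 0 to 0.094. A call has 1 to 12 rows; each row shifts and turns the commanded pose from where the row before left it, along the tool's axes as they then stand; what a row does not reach is not made up. A row lasts 1/12 s, in which the tool goes at most 41.7 mm and 7.16 degrees, less where a joint would pass 70% of its speed; a pose out of reach is approached as far as the arm can. A call is refused whole if a number of a shift passes 0.0417 or a number of a turn 7.16, either way. A call with a gripper value outside its range is refused whole. The fingers move at their own pace and stop on an object; "squeeze" is the grip in N (left out, the last holds). Time passes only in rows, so rows that do not move let the fingers close. It gives the time, the measured TCP pose, the force, the opening and the grip force at its end, in the units of the state.
- get_obs(): the state, without advancing time (a new reading comes with each control period).
- camera(name): name is "scene" or "top"; returns a dict with "image" (480x640x3 uint8, red, green, blue), "range_z" (480x640 float32, m along the optical axis (not along the pixel's ray), 0 where there is no reading), "K" (3x3 intrinsics, pixels), "world_from_camera" (4x4, takes a point from camera to world coordinates). Camera axes: x right, y up, looking along -z (the intrinsics and any distortion apply to the point x, -y, -z); pixel columns grow to the right and rows downward; lengths in m; the calibration is good to about 2 mm. A picture is of the moment at which its call begins.
- hand_in(): hands the job in; it is judged then, once.
Trained networks look in a picture, given as the dict that the camera call returned (one of the last four; its "shot" number tells which), for a name from the list of things; names that differ only in an ending like _2 or _b are one class to them, and where a whole thing is asked for, a point or a joint stands for the part that bears it (a point fixed in the world has none). Each returns a list of dicts, best first, with "p" (0 to 1); they miss things now and then, are a little off and sometimes report something else, mostly with a low value. They report only what shows in the picture. A call takes as long as a camera call.
- search_frame(label, picture): "at" ([column, row] as shares, 0 to 1, of the picture: columns of its width, rows of its height, amid what is visible of it).
- spot_point(label, picture): "at" ([column, row] as shares, 0 to 1, of the picture: columns of its width, rows of its height: a listed point, or the origin of a listed thing).
The state is a dict: "time_s": time; "qpos": joint angles; "joint_vel": joint speeds; "tau": joint torques, N m; "ee_pos": TCP position; "eef_rot": TCP orientation; "force": force on the tool from outside, world axes, zero at the start; "moment": the same for the moment, N m; "grip_width": finger opening in m; "grip_force": force on a finger pad.
Only numpy, scipy, OpenCV 4.12 (cv2) and the standard library are available. Lean on these libraries where they do the work, as an engineer would, in place of code of your own. Each camera call takes 0.05 s, during which the arm holds its last target. There are 200 camera calls.

### The job

Finish loading the egg cooker: stand the two eggs that lie on the worktop upright in the two free rings of its rack, blunt end up (air pocket on top, so that they do not crack) and next to the egg that is already in. Then put the clear lid on so that it sits level on the cooker, and only then switch the cooker on by pressing the end of its rocker that is nearer the outer edge of the console, marked with a white bar. Handle the eggs gently, do not press or drop them hard onto anything, and leave the other things on the worktop standing where they are.

Things in the scene. Friction and masses are not known exactly. Their poses are not given: they have to be found in the camera images.
- cooker: White round egg cooker, fixed, 174 mm across. Origin: centre of its underside. Its own -x points to the console, a block 58 mm wide that reaches 142 mm from the centre, 36 mm high. A flat shoulder 42 mm up carries the lid's rim; inside it a thin steel lip (148 mm across) rises to 48 mm and centres the lid. The rack stands inside, on a steel plate 43 mm up.
- rack: Grey plastic egg rack inside the cooker, fixed, with three equal ring seats whose centres lie 45 mm from its middle, 120 degrees apart, and a stub 18 mm high in the middle. Origin: centre of its underside, 43 mm above the worktop, z up. The rack may stand turned at any angle in the cooker.
- seat0 (a point): Centre of the mouth of the ring seat taken by egg_in, on the ring's top, 62 mm above the worktop. Each ring is 47 mm across outside, 39 mm inside, open below, 19 mm high over the plate. An upright egg, blunt end up, sits with its thickest girth 20 to 21 mm above this point, its tip 3 mm above the plate and its top 110 mm above the worktop.
- seat1 (a point): Centre of the mouth of a free ring seat, same size as seat0.
- seat2 (a point): Centre of the mouth of the other free ring seat, same size as seat0.
- egg_a: Brown egg (rigid, 68 g), 64 mm long, 48 mm thick, lying on the worktop. Origin: on its long axis at the thickest girth, 27 mm from the blunt and 37 mm from the pointed end, 24 mm above the worktop. Its own x axis points to the blunt end (as wanted at last: straight up). Both halves are half ellipsoids. Grip it across its girth with about 20 N.
- egg_b: Second, slightly darker brown egg lying on the worktop, same size and axes as egg_a. Either egg may go in either free seat.
- egg_in: Paler brown egg already standing in seat0, blunt end up, same size and axes. It stays there.
- lid: Clear dome-shaped lid, 160 g, standing rim down. Origin: centre of the rim's underside, z up. Rim 166 mm across outside, 158 mm inside (about 4 mm play round the cooker's lip); dome 78 mm high (73 mm inside), 131 mm across at its top edge; a white knob, 25 to 29 mm thick, stands on top from 78 to 106 mm. On the cooker its origin is 42 mm above the worktop over the cooker's centre.
- lid_knob (a point): Middle of the lid's knob, on its axis 94 mm above the rim, where it is gripped.
- rocker (a joint): Angle of the black rocker switch on the console's top: 0 off (outer end up), about 0.30 fully on (outer end down). Stays where it is left; takes about 2.5 N at the outer end.
- rocker_on_end (a point): Top surface of the rocker's outer end, marked with a white bar, at the middle of the half to press, 15 mm from the hinge, 121 mm from the cooker's centre and about 50 mm above the worktop when off; it goes down 4 mm, and that half, raised when off, lies level when on. The rocker is 48 mm long (along the cooker's x) and 26 mm wide.
- salt_mill: Bystander: glass salt shaker with grey top, 44 mm in diameter, 90 mm high. Origin: centre of its underside.
- spice: Bystander: glass spice jar with yellow lid, 45 mm in diameter, 100 mm high. Origin: centre of its underside.
- timer: Bystander: cream egg timer with red dial, 57 x 66 x 71 mm. Origin: underside. Fixed things: coffee maker, 310 mm high, within 115 mm round x = 0.51, y = 0.35; mug, box and tins up to 135 mm high beyond x = 0.79, the wall at 0.9; wall cabinet from 0.37 m up, beyond x = 0.57 and left of y = 0.17; sink on the right.

How it is judged:
By the outcome, as a careful person would: the job done as asked, in the order asked, and still so for the second after the job is handed in, with the robot touching nothing.
It also fails if it takes over 72 s, if anything falls off the work surface, if the arm or the gripper's body presses on something with over 40 N, if the wrist force passes 120 N, or if a joint passes its speed limit or range.

## Working session

There is one attempt and no reset: what is moved stays moved. The work goes in short steps, Python scripts to look and compute and a tool call to move; the robot and the scene stay as the last step left them, time stands still between calls to the robot, and variables do not carry over. Pictures are saved under pics/ and viewed, at most 12 in all, crops included, and the job is handed in when it is done.

Besides the shell and the picture viewer there is one more tool, called by a JSON object that holds its "fn" and its "kwargs". jog_arm: Moves the arm, as the interface text tells. Its arguments: {"type":"object","properties":{"rows":{"type":"array","items":{"type":"array"}},"squeeze":{"type":"number"}},"required":["rows"]}

```bash
mkdir -p pics; ls
cat > h.py <<'E'
from station import *
import numpy as np, cv2
def pix(c,at): 
    h,w=c["range_z"].shape; return at[0]*w, at[1]*h
def ray(c,u,v):
    K=c["K"]; d=np.array([(u-K[0,2])/K[0,0],-(v-K[1,2])/K[1,1],-1.0]); T=c["world_from_camera"]
    return T[:3,3], T[:3,:3]@d
def atz(c,u,v,z):
    o,d=ray(c,u,v); return o+d*(z-o[2])/d[2]
def cloud(c):
    h,w=c["range_z"].shape; v,u=np.mgrid[:h,:w]; K=c["K"]; T=c["world_from_camera"]
    P=np.stack([(u-K[0,2])/K[0,0],-(v-K[1,2])/K[1,1],-np.ones((h,w))],-1)*c["range_z"][...,None]
    return P@T[:3,:3].T+T[:3,3]
def save(c,name,crop=None,s=1):
    im=c["image"]; 
    if crop: x0,y0,x1,y1=crop; im=im[y0:y1,x0:x1]
    cv2.imwrite(f"pics/{name}.png",cv2.resize(im[...,::-1],None,fx=s,fy=s,interpolation=cv2.INTER_CUBIC))
E
python3 - <<'E'
from h import *
Z=dict(cooker=0,rack=.043,seat0=.062,seat1=.062,seat2=.062,egg_a=.024,egg_in=.082,lid=0,lid_knob=.094,rocker_on_end=.05,salt_mill=0,spice=0,timer=0)
print(get_obs())
for n in("top","scene"):
    c=camera(n); save(c,n+"0"); print(n,[k for k in c],c["world_from_camera"].round(3).tolist(),c["K"].tolist(), {k:v for k,v in c.items() if k not in("image","range_z","K","world_from_camera")})
    for l,z in Z.items():
        for r in spot_point(l,c)[:3]:
            u,v=pix(c,r["at"]); print(l,round(r["p"],2),round(u),round(v),atz(c,u,v,z).round(3)[:2])
E
```

```text
pics
{'time_s': 0.0, 'qpos': array([-1.28261966e+00,  3.00444744e-01,  1.52158459e+00,  5.98109832e-06,
        1.32067009e+00, -6.66073860e-02]), 'joint_vel': array([ 1.55763854e-03, -8.27412992e-04,  8.68260123e-04,  2.77634091e-04,
        5.10434674e-04,  1.17761355e-05]), 'tau': array([-3.50851406e-04, -5.31807554e+01, -3.52737880e+01,  7.08269281e-02,
        2.43939960e-02, -8.35335845e-05]), 'ee_pos': array([ 0.19098532, -0.5155027 ,  0.20489929]), 'eef_rot': array([-3.14048872e+00, -7.94451278e-05,  3.54782527e-01]), 'force': array([ 0.09268332, -0.28978839, -0.57033096]), 'moment': array([-0.00373055,  0.03536511, -0.00129627]), 'grip_force': 0.0, 'grip_width': 0.094227389694306}
top ['image', 'range_z', 'K', 'world_from_camera', 'shot'] [[-0.013, 0.989, -0.147, 0.427], [-1.0, -0.01, 0.022, 0.14], [0.02, 0.148, 0.989, 1.0], [0.0, 0.0, 0.0, 1.0]] [[458.4400007446234, 0.0, 317.30618155241484], [0.0, 458.4400007446234, 241.26529961510852], [0.0, 0.0, 1.0]] {'shot': 1}
cooker 0.77 412 208 [ 0.65  -0.094]
seat0 0.8 422 180 [ 0.697 -0.103]
seat0 0.69 397 210 [ 0.633 -0.049]
seat0
[... 971 characters left out ...]
 0.68 369 196 [ 0.655 -0.086]
seat0 0.95 361 203 [ 0.633 -0.041]
seat0 0.93 390 191 [ 0.624 -0.127]
seat0 0.78 363 173 [ 0.718 -0.115]
seat1 0.95 361 203 [ 0.633 -0.041]
seat1 0.93 390 191 [ 0.624 -0.127]
seat1 0.78 363 173 [ 0.718 -0.115]
seat2 0.95 361 203 [ 0.633 -0.041]
seat2 0.93 390 191 [ 0.624 -0.127]
seat2 0.78 363 173 [ 0.718 -0.115]
egg_a 0.84 341 323 [0.389 0.202]
egg_a 0.61 442 243 [ 0.438 -0.14 ]
egg_in 0.81 365 173 [ 0.697 -0.104]
lid 0.69 333 250 [0.589 0.074]
lid_knob 0.98 328 225 [0.589 0.091]
lid_knob 0.49 399 290 [0.347 0.084]
rocker_on_end 0.59 399 223 [ 0.532 -0.08 ]
salt_mill 0.97 399 289 [0.402 0.025]
salt_mill 0.4 341 320 [0.408 0.186]
spice 0.62 311 203 [0.756 0.023]
```

View pics/top0.png

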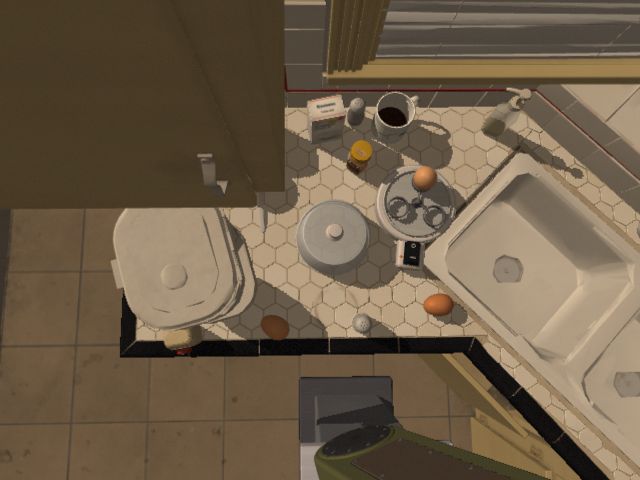

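View pics/scene0.png

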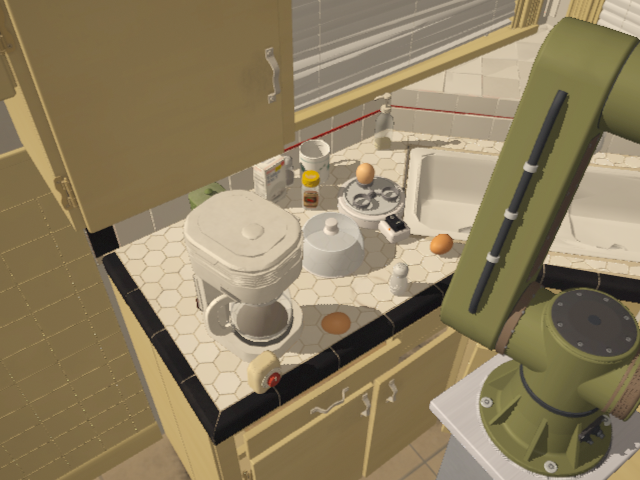

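```bash
cat >> h.py <<'E'
from scipy.optimize import least_squares
def eggres(p,P,s):
    # lying egg: x,y,theta ; signed distance approx
    x,y,t=p; d=P-[x,y,.024]; a=np.c_[d[:,0]*np.cos(t)+d[:,1]*np.sin(t),-d[:,0]*np.sin(t)+d[:,1]*np.cos(t),d[:,2]]
    L=np.where(a[:,0]>0,.027,.037); r=np.sqrt((a[:,0]/L)**2+(a[:,1]/.024)**2+(a[:,2]/.024)**2)
    return (r-1)*.024
E
python3 - <<'E'
from h import *
C={n:camera(n) for n in("top","scene")}
W={n:cloud(c) for n,c in C.items()}
for e in((.389,.205),(.436,-.14)):
    Ps={}
    for n in W:
        P=W[n].reshape(-1,3); m=(np.hypot(P[:,0]-e[0],P[:,1]-e[1])<.05)&(P[:,2]>.008)&(P[:,2]<.06); Ps[n]=P[m]
    Ps["both"]=np.vstack([Ps["top"],Ps["scene"]])
    for n,P in Ps.items():
        best=min((least_squares(eggres,[*P[:,:2].mean(0),t],args=(P,1),loss="soft_l1",f_scale=.002) for t in np.arange(0,6.28,.5)),key=lambda r:r.cost)
        b=best.x; alt=least_squares(eggres,[b[0],b[1],b[2]+np.pi],args=(P,1),loss="soft_l1",f_scale=.002)
        print(e,n,len(P),b.round(4),np.rad2deg(b[2])%360,"cost",best.cost*1e6,"alt",alt.cost*1e6,alt.x.round(3),"maxz",P[:,2].max())
for n in W:
    P=W[n].reshape(-1,3); d=np.hypot(P[:,0]-.65,P[:,1]+.092)
    for lab,m in dict(shoulder=(d<.1)&(abs(P[:,2]-.042)<.003)).items():
        print(n,lab,m.sum())
    m=(d<.075)&(abs(P[:,2]-.062)<.003); Q=P[m][:,:2]
    # rings fit : center cx,cy, phi
    def f(p):
        c=[p[:2]+.045*np.array([np.cos(p[2]+k*2.0944),np.sin(p[2]+k*2.0944)]) for k in range(3)]
        r=np.min([abs(np.hypot(*(Q-x).T)-.0215) for x in c],axis=0); return np.minimum(r,.01)
    R=min((least_squares(f,[.65,-.092,np.deg2rad(a)],loss="soft_l1",f_scale=.002) for a in(-30,-20,-10,0,10)),key=lambda r:r.cost); p=R.x
    print(n,m.sum(),p.round(4),np.rad2deg(p[2]),R.cost,[ (p[:2]+.045*np.array([np.cos(p[2]+k*2.0944),np.sin(p[2]+k*2.0944)])).round(4) for k in range(3)])
    # lid: knob points and rim; console
    k=(np.hypot(P[:,0]-.586,P[:,1]-.086)<.03)&(P[:,2]>.1)&(P[:,2]<.115); print("knob",k.sum(),P[k].mean(0).round(4),P[k][:,2].max())
    k=(np.hypot(P[:,0]-.692,P[:,1]+.106)<.04)&(P[:,2]>.085)&(P[:,2]<.13); Q2=P[k]; 
    g=lambda p:(np.sqrt(((Q2[:,0]-p[0])/.024)**2+((Q2[:,1]-p[1])/.024)**2+((Q2[:,2]-.083)/.027)**2)-1)*.024
    r=least_squares(g,[.692,-.106],loss="soft_l1",f_scale=.002); print("egg_in",k.sum(),r.x.round(4),Q2[:,2].max())
    k=(P[:,0]>.49)&(P[:,0]<.56)&(abs(P[:,1]+.08)<.05)&(P[:,2]>.03)&(P[:,2]<.06); print("console",k.sum(),P[k].mean(0).round(4),P[k].min(0).round(4),P[k].max(0).round(4))
    for nm,(x,y) in dict(salt=(.4,.03),spice=(.75,.025),timer=(.37,.38)).items():
        k=(np.hypot(P[:,0]-x,P[:,1]-y)<.07)&(P[:,2]>.03)&(P[:,2]<.12); print(nm,k.sum(),P[k].min(0).round(3),P[k].max(0).round(3)) if k.sum() else 0
save(C["top"],"eggs_top",(256,280,476,360),3.6)
E
```

```text
(0.389, 0.205) top 559 [0.39   0.206  4.1889] 240.00671152347445 cost 474.9247416513644 alt 579.0353579839516 [0.393 0.212 7.345] maxz 0.04931606208603023
(0.389, 0.205) scene 529 [0.3935 0.2077 4.1788] 239.42785565786 cost 663.9444426695954 alt 745.9479353029794 [0.398 0.214 7.201] maxz 0.051669529237206024
(0.389, 0.205) both 1088 [0.3917 0.2065 4.2117] 241.311496604102 cost 1381.3509280612138 alt 1580.6191476150814 [0.395 0.213 7.309] maxz 0.051669529237206024
(0.436, -0.14) top 543 [ 0.4347 -0.1411  4.7981] 274.9109267037632 cost 460.6958180036055 alt 598.0893611318188 [ 0.434 -0.134  7.945] maxz 0.04929635767970775
(0.436, -0.14) scene 387 [ 0.4389 -0.1389  4.8711] 279.09262841207544 cost 546.3702137331061 alt 688.7464998177096 [ 0.438 -0.131  7.903] maxz 0.05050582066485498
(0.436, -0.14) both 930 [ 0.4361 -0.1403  4.7845] 274.13254808061055 cost 1319.7241296486663 alt 1611.941574561016 [ 0.436 -0.133  7.875] maxz 0.05050582066485498
top shoulder 3292
top 194 [ 0.6513 -0.0947 -0.2482] -14.218500149417382 0.00020681324823306992 [array([ 0.6949, -0.1058]), array([ 0.639 , -0.0514
[... 197 characters left out ...]
 0.5599 -0.0505  0.0532]
salt 347 [0.378 0.01  0.03 ] [0.419 0.051 0.091]
spice 593 [ 0.7   -0.033  0.031] [0.77  0.053 0.104]
timer 719 [0.342 0.324 0.03 ] [0.411 0.429 0.074]
scene shoulder 1271
scene 161 [ 0.6542 -0.0914 -0.2519] -14.433302331445402 0.00032579041273501105 [array([ 0.6977, -0.1026]), array([ 0.6421, -0.048 ]), array([ 0.6227, -0.1235])]
knob 99 [0.584  0.0884 0.1046] 0.11102805102963853
egg_in 221 [ 0.6995 -0.1036] 0.11356551992777841
console 333 [ 0.5347 -0.0731  0.0398] [ 0.5106 -0.1071  0.03  ] [ 0.5598 -0.0482  0.0548]
salt 415 [0.381 0.017 0.03 ] [0.419 0.055 0.094]
spice 543 [ 0.696 -0.036  0.03 ] [0.776 0.057 0.105]
timer 1932 [0.343 0.326 0.03 ] [0.44  0.436 0.12 ]
```

View pics/eggs_top.png

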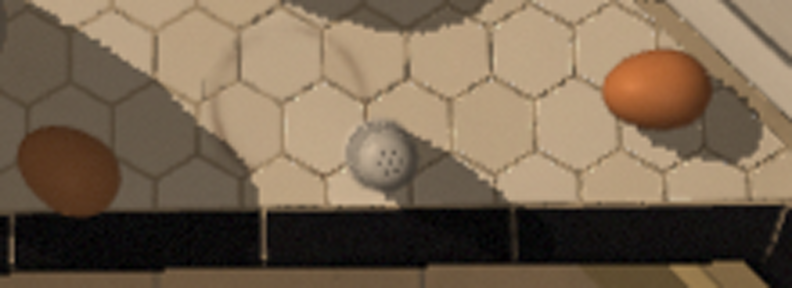

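```bash
cat >> h.py <<'E'
def plan(p1,yaw1,n,p0=None,yaw0=None):
    o=get_obs(); p0=o["ee_pos"] if p0 is None else np.array(p0,float); yaw0=np.rad2deg(o["eef_rot"][2]) if yaw0 is None else yaw0
    dy=(yaw1-yaw0+180)%360-180; D=(np.array(p1)-p0)/n; y=yaw0; out=[]
    for i in range(n):
        c,s=np.cos(np.deg2rad(y)),np.sin(np.deg2rad(y))
        out.append([[round(D[0]*c+D[1]*s,4),round(D[0]*s-D[1]*c,4),round(-D[2],4)],round(-dy/n,2)]); y+=dy/n
    print(str(out).replace(" ",""))
E
python3 -c "
from h import *
plan([.437,-.140,.12],96,12)"
```

```text
[[[np.float64(0.0301),np.float64(-0.0222),np.float64(0.0071)],np.float64(-6.31)],[[np.float64(0.0324),np.float64(-0.0188),np.float64(0.0071)],np.float64(-6.31)],[[np.float64(0.0342),np.float64(-0.0151),np.float64(0.0071)],np.float64(-6.31)],[[np.float64(0.0357),np.float64(-0.0113),np.float64(0.0071)],np.float64(-6.31)],[[np.float64(0.0367),np.float64(-0.0073),np.float64(0.0071)],np.float64(-6.31)],[[np.float64(0.0373),np.float64(-0.0032),np.float64(0.0071)],np.float64(-6.31)],[[np.float64(0.0374),np.float64(0.0009),np.float64(0.0071)],np.float64(-6.31)],[[np.float64(0.0371),np.float64(0.005),np.float64(0.0071)],np.float64(-6.31)],[[np.float64(0.0363),np.float64(0.009),np.float64(0.0071)],np.float64(-6.31)],[[np.float64(0.0351),np.float64(0.013),np.float64(0.0071)],np.float64(-6.31)],[[np.float64(0.0335),np.float64(0.0168),np.float64(0.0071)],np.float64(-6.31)],[[np.float64(0.0314),np.float64(0.0203),np.float64(0.0071)],np.float64(-6.31)]]
```

{"fn": "jog_arm", "kwargs": {"rows": [[[0.03,-0.022,0.007],-6.3,0.094],[[0.032,-0.019,0.007],-6.3,0.094],[[0.034,-0.015,0.007],-6.3,0.094],[[0.036,-0.011,0.007],-6.3,0.094],[[0.037,-0.007,0.007],-6.3,0.094],[[0.037,-0.003,0.007],-6.3,0.094],[[0.037,0.001,0.007],-6.3,0.094],[[0.037,0.005,0.007],-6.3,0.094],[[0.036,0.009,0.007],-6.3,0.094],[[0.035,0.013,0.007],-6.3,0.094],[[0.034,0.017,0.007],-6.3,0.094],[[0.031,0.02,0.007],-6.3,0.094]], "squeeze": 10}}

```text
time_s: 2.5
ee_pos: [0.438, -0.14, 0.1214]
eef_rot: [3.141, 0.0, 1.68]
force: [-0.1, -1.3, -0.3]
grip_width: 0.0938
grip_force: 0.0
```

```bash
sed -i 's/\[\[round(D\[0\]\*c+D\[1\]\*s,4),round(D\[0\]\*s-D\[1\]\*c,4),round(-D\[2\],4)\],round(-dy\/n,2)\]/[[float(round(v,4)) for v in (D[0]*c+D[1]*s,D[0]*s-D[1]*c,-D[2])],float(round(-dy\/n,2))]/' h.py
python3 - <<'E'
from h import *
o=get_obs(); print(o["time_s"],o["ee_pos"],np.rad2deg(o["eef_rot"]))
plan([.437,-.140,.12],96,1)
c=camera("top"); P=cloud(c).reshape(-1,3); print(len(P))
E
```

```text
2.5 [ 0.43800436 -0.13998812  0.12137413] [1.79966378e+02 1.69154683e-02 9.62406479e+01]
[[[0.0001,-0.001,0.0014],0.24]]
307200
```

{"fn": "jog_arm", "kwargs": {"rows": [[[0,-0.001,0.035],0,0.094],[[0,0,0.035],0,0.094],[[0,0,0.03],0,0.094],[[0,0,0.015],0,0.094],[[0,0,0],0,0.04],[[0,0,0],0,0.04],[[0,0,0],0,0.04],[[0,0,0],0,0.04],[[0,0,0],0,0.04],[[0,0,0],0,0.04]], "squeeze": 10}}

```text
time_s: 3.38
ee_pos: [0.4367, -0.1421, 0.0073]
eef_rot: [3.14, 0.001, 1.674]
force: [-0.4, 0.0, -0.1]
grip_width: 0.0573
grip_force: 0.0
```

{"fn": "jog_arm", "kwargs": {"rows": [[[0,0,0.002],0,0.04],[[0,0,0],0,0.04],[[0,0,0],0,0.04],[[0,0,0],0,0.04],[[0,0,0],0,0.04]], "squeeze": 10}}

```text
time_s: 3.8
ee_pos: [0.4363, -0.1419, 0.0045]
eef_rot: [3.141, 0.0, 1.674]
force: [-0.2, 1.0, 1.1]
grip_width: 0.0474
grip_force: 10.0
```

{"fn": "jog_arm", "kwargs": {"rows": [[[0,0,-0.02],0,0.04],[[0,0,-0.03],0,0.04],[[0,0,-0.03],0,0.04],[[0,0,-0.03],0,0.04],[[0,0,-0.02],0,0.04],[[0,0,0],0,0.04]], "squeeze": 10}}

```text
time_s: 4.3
ee_pos: [0.4376, -0.1425, 0.1382]
eef_rot: [3.136, 0.003, 1.674]
force: [0.1, -0.3, 0.2]
grip_width: 0.0475
grip_force: 10.0
```

Run:
```python
from h import *
o=get_obs(); print(o["time_s"],o["ee_pos"],o["grip_width"])
c=camera("scene"); save(c,"lift_b",(380,130,560,290),4)
```

```text
4.3 [ 0.43764005 -0.1424672   0.13818532] 0.047539255740149104
```

View pics/lift_b.png

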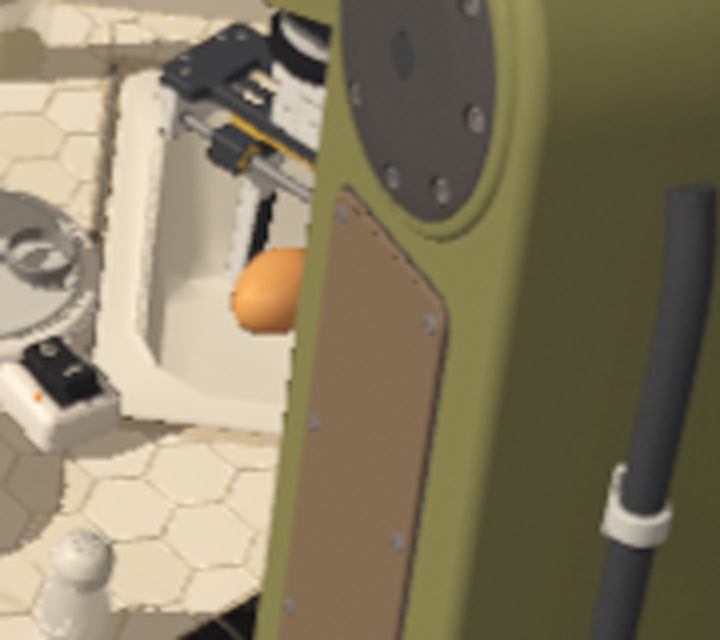

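{"fn": "jog_arm", "kwargs": {"rows": [[[0,0,0.04],0,0.04],[[0,0,0.04],0,0.04],[[0,0,0.03],0,0.04],[[0,0,0],0,0.04],[[0,0,0],0,0.04],[[0,0,0],0,0.04],[[0,0,0],0,0.04]], "squeeze": 3}}

```text
time_s: 4.93
ee_pos: [0.4371, -0.1422, 0.026]
eef_rot: [3.139, 0.001, 1.674]
force: [-0.6, -0.9, -1.1]
grip_width: 0.0478
grip_force: 3.0
```

```bash
cat >> h.py <<'E'
def heldpts(names=("scene","top")):
    o=get_obs(); g=o["ee_pos"]+[0,0,.019]; yw=o["eef_rot"][2]; out=[]
    for n in names:
        c=camera(n); hsv=cv2.cvtColor(c["image"],cv2.COLOR_RGB2HSV); P=cloud(c)
        m=(hsv[...,0]<16)&(hsv[...,1]>120)&(hsv[...,2]>60)&(np.linalg.norm(P-g,axis=-1)<.055); out.append(P[m]); print(n,m.sum())
    Q=np.vstack(out)-g; c,s=np.cos(yw),np.sin(yw)
    return np.c_[Q[:,0]*c+Q[:,1]*s,Q[:,0]*s-Q[:,1]*c,Q[:,2]]   # tool x, tool y, up
def tilt(bx,names=("scene","top")):
    """bx=+-1: blunt end along +-tool x. fits u0,y0,z0,elevation of blunt axis"""
    Q=heldpts(names)
    def f(p):
        d=Q-p[:3]; a=bx*d[:,0]*np.cos(p[3])+d[:,2]*np.sin(p[3]); b=-bx*d[:,0]*np.sin(p[3])+d[:,2]*np.cos(p[3])
        L=np.where(a>0,.027,.037); return (np.sqrt((a/L)**2+(b/.024)**2+(d[:,1]/.024)**2)-1)*.024
    R=sorted((least_squares(f,[0,0,0,t],loss="soft_l1",f_scale=.002) for t in np.arange(-1.5,3,.5)),key=lambda r:r.cost)
    for r in (R[0],): print("dx dy dz",r.x[:3].round(4),"elev",np.rad2deg(r.x[3]).round(1),"rms",np.sqrt((r.fun**2).mean()).round(4))
    print("x range",np.percentile(Q[:,0],[1,99]).round(3),"z range",np.percentile(Q[:,2],[1,99]).round(3))
E
python3 -c "
from h import *
tilt(-1)
o=get_obs(); print(o['time_s'],o['ee_pos'],o['grip_width'],o['grip_force'])"
```

```text
scene 49
top 323
dx dy dz [ 0.0007 -0.001  -0.0024] elev -10.5 rms 0.0031
x range [-0.003  0.04 ] z range [-0.016  0.025]
5.0333 [ 0.43695324 -0.14218385  0.02589469] 0.04758775620431501 2.9999954625964165
```

```bash
python3 -c "
from h import *
plan([.463,-.0745,.055],-5.6,15)"
```

```text
[[[0.0043,0.0022,-0.0019],6.77],[[0.0045,0.0017,-0.0019],6.77],[[0.0047,0.0011,-0.0019],6.77],[[0.0048,0.0006,-0.0019],6.77],[[0.0048,-0.0,-0.0019],6.77],[[0.0048,-0.0006,-0.0019],6.77],[[0.0047,-0.0011,-0.0019],6.77],[[0.0045,-0.0017,-0.0019],6.77],[[0.0043,-0.0022,-0.0019],6.77],[[0.004,-0.0027,-0.0019],6.77],[[0.0037,-0.0032,-0.0019],6.77],[[0.0033,-0.0036,-0.0019],6.77],[[0.0028,-0.0039,-0.0019],6.77],[[0.0023,-0.0042,-0.0019],6.77],[[0.0018,-0.0045,-0.0019],6.77]]
```

{"fn": "jog_arm", "kwargs": {"rows": [[[0,0,-0.03],6.8,0.04],[[0.009,0.004,0],6.8,0.04],[[0.005,0.001,0],6.8,0.04],[[0.005,0,0],6.8,0.04],[[0.005,0,0],6.8,0.04],[[0.005,-0.001,0],6.8,0.04],[[0.005,-0.001,0],6.8,0.04],[[0.004,-0.002,0],6.8,0.04],[[0.004,-0.002,0],6.8,0.04],[[0.004,-0.003,0],6.8,0.04],[[0.004,-0.003,0],6.8,0.04],[[0.003,-0.004,0],6.8,0.04]], "squeeze": 8}}

```text
time_s: 6.03
ee_pos: [0.457, -0.0864, 0.0555]
eef_rot: [3.141, -0.002, 0.244]
force: [-0.7, -0.5, -1.6]
grip_width: 0.0476
grip_force: 8.0
```

{"fn": "jog_arm", "kwargs": {"rows": [[[0.003,-0.004,0],6.8,0.04],[[0.002,-0.004,0],6.8,0.04],[[0.002,-0.004,0],6.3,0.04],[[0,0,0.02],0,0.04],[[0,0,0],0,0.04]]}}

```text
time_s: 6.45
ee_pos: [0.461, -0.0733, 0.0333]
eef_rot: [-3.141, 0.001, -0.097]
force: [-0.4, 0.6, -0.9]
grip_width: 0.0473
grip_force: 8.0
```

```bash
python3 -c "
from h import *
tilt(-1)
c=camera('top'); P=cloud(c).reshape(-1,3)
k=(P[:,0]>.48)&(P[:,0]<.56)&(abs(P[:,1]+.08)<.04)&(P[:,2]>.028)&(P[:,2]<.042); 
print(P[k].min(0),np.percentile(P[k],[1,99],axis=0).round(4))
o=get_obs(); print(o['time_s'],o['ee_pos'],np.rad2deg(o['eef_rot'][2]),o['grip_width'],o['grip_force'])"
```

```text
scene 251
top 0
dx dy dz [ 0.0124 -0.0017 -0.0024] elev -158.1 rms 0.002
x range [-0.025  0.013] z range [-0.007  0.027]
[ 0.51196724 -0.11017009  0.02809305] [[ 0.5133 -0.1095  0.0282]
 [ 0.5591 -0.0509  0.0418]]
6.6 [ 0.46201552 -0.07377847  0.0353387 ] -5.527877372384598 0.047182506343434814 7.999952137470245
```

{"fn": "jog_arm", "kwargs": {"rows": [[[0,0,0.014],0,0.04],[[0,0,0.012],0,0.04],[[0.006,0,0],0,0.04],[[0.003,0,0],0,0.04],[[0.002,0,0],0,0.04],[[0.001,0,0],0,0.04],[[0,0,0],0,0.04]], "squeeze": 5}}

```text
time_s: 7.18
ee_pos: [0.474, -0.0749, 0.009]
eef_rot: [3.141, -0.0, -0.097]
force: [-0.7, -0.2, -0.2]
grip_width: 0.0478
grip_force: 5.0
```

{"fn": "jog_arm", "kwargs": {"rows": [[[0.001,0,0],0,0.04],[[0.001,0,0],0,0.04],[[0,0,0],0,0.04]], "squeeze": 5}}

```text
time_s: 7.43
ee_pos: [0.4749, -0.0748, 0.0083]
eef_rot: [-3.141, 0.002, -0.097]
force: [-5.7, -0.2, -0.3]
grip_width: 0.0479
grip_force: 5.0
```

{"fn": "jog_arm", "kwargs": {"rows": [[[0.001,0,0],0,0.04],[[0.001,0,0],0,0.04],[[0,0,0],0,0.04]], "squeeze": 5}}

```text
time_s: 7.68
ee_pos: [0.4766, -0.0749, 0.0081]
eef_rot: [-3.141, 0.003, -0.097]
force: [-7.2, 1.6, -0.6]
grip_width: 0.0476
grip_force: 5.0
```

{"fn": "jog_arm", "kwargs": {"rows": [[[-0.001,0,-0.002],0,0.04],[[0,0,-0.003],0,0.04],[[0,0,-0.003],0,0.04],[[0,0,-0.003],0,0.04],[[0,0,-0.002],0,0.04]], "squeeze": 4}}

```text
time_s: 8.1
ee_pos: [0.4772, -0.0752, 0.0222]
eef_rot: [3.141, -0.001, -0.097]
force: [-0.4, -1.1, -1.3]
grip_width: 0.0479
grip_force: 4.0
```

{"fn": "jog_arm", "kwargs": {"rows": [[[0.002,0,0],0,0.04],[[0.001,0,0],0,0.04],[[0,0,0],0,0.04]], "squeeze": 4}}

```text
time_s: 8.35
ee_pos: [0.4792, -0.0753, 0.0212]
eef_rot: [-3.141, 0.002, -0.097]
force: [-4.8, 0.4, 0.7]
grip_width: 0.0477
grip_force: 4.0
```

```bash
python3 -c "
from h import *
tilt(-1,('scene',))
c=camera('scene'); save(c,'tip_b',(340,180,480,300),5)
o=get_obs(); print(o['time_s'],o['ee_pos'],o['force'],o['grip_width'],o['grip_force'])"
```

```text
scene 277
dx dy dz [ 0.0074 -0.0026 -0.0023] elev -156.9 rms 0.002
x range [-0.029  0.016] z range [-0.007  0.027]
8.45 [ 0.4792154  -0.07527527  0.02117956] [-4.78720371  0.99141684  0.39822264] 0.047610713141653944 3.9999740570783615
```

View pics/tip_b.png

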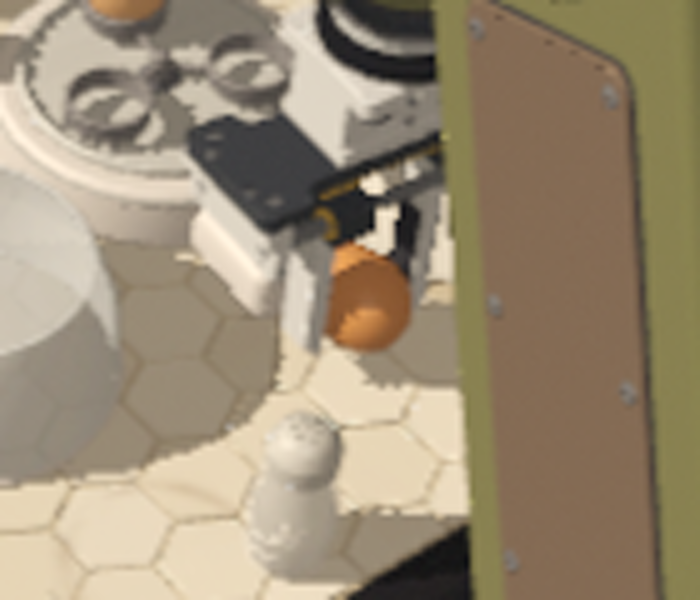

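```bash
cat >> h.py <<'E'
def tilt2(bx,names=("scene",)):
    Q=heldpts(names)
    for t0 in (0,.4,.8,1.2,1.5):
        def f(p):
            d=Q-[p[0],p[1],p[2]]; a=bx*d[:,0]*np.cos(p[3])+d[:,2]*np.sin(p[3]); b=-bx*d[:,0]*np.sin(p[3])+d[:,2]*np.cos(p[3])
            L=np.where(a>0,.027,.037); return (np.sqrt((a/L)**2+(b/.024)**2+(d[:,1]/.024)**2)-1)*.024
        r=least_squares(f,[0,0,0,t0],loss="soft_l1",f_scale=.002,bounds=([-.012,-.004,-.006,-.5],[.012,.004,.006,1.9]))
        print("dx dy dz",r.x[:3].round(4),"elev",np.rad2deg(r.x[3]).round(1),"cost",round(r.cost*1e6/len(Q),3))
    print("x",np.percentile(Q[:,0],[1,99]).round(3),"z",np.percentile(Q[:,2],[1,99]).round(3))
E
python3 -c "
from h import *
tilt2(-1)"
```

```text
scene 280
dx dy dz [-0.0013 -0.0012 -0.    ] elev 10.4 cost 1.665
dx dy dz [-0.0013 -0.0012 -0.    ] elev 10.4 cost 1.665
dx dy dz [-0.0013 -0.0012 -0.    ] elev 10.4 cost 1.665
dx dy dz [-0.0013 -0.0012 -0.    ] elev 10.4 cost 1.665
dx dy dz [-0.0013 -0.0012 -0.    ] elev 10.4 cost 1.665
x [-0.029  0.013] z [-0.006  0.025]
```

{"fn": "jog_arm", "kwargs": {"rows": [[[-0.006,0,0.003],0,0.04],[[0,0,0.008],0,0.04],[[0.004,0,0],0,0.04],[[0.002,0,0],0,0.04],[[0.001,0,0],0,0.04],[[0.001,0,-0.003],0,0.04],[[0,0,-0.003],0,0.04],[[0.001,0,-0.003],0,0.04],[[0.001,0,-0.003],0,0.04],[[0.001,0,-0.001],0,0.04],[[0.001,0,0],0,0.04],[[0,0,0],0,0.04]], "squeeze": 4}}

```text
time_s: 9.5
ee_pos: [0.4855, -0.0759, 0.0235]
eef_rot: [-3.142, 0.001, -0.097]
force: [-3.8, 1.1, 0.7]
grip_width: 0.0472
grip_force: 4.0
```

```bash
python3 -c "
from h import *
tilt2(-1)
o=get_obs(); print(o['time_s'],o['ee_pos'],o['force'])"
```

```text
scene 287
dx dy dz [-0.0056 -0.0019 -0.0002] elev 40.7 cost 1.589
dx dy dz [-0.0056 -0.0019 -0.0002] elev 40.7 cost 1.589
dx dy dz [-0.0056 -0.0019 -0.0002] elev 40.7 cost 1.589
dx dy dz [-0.0056 -0.0019 -0.0002] elev 40.7 cost 1.589
dx dy dz [-0.0056 -0.0019 -0.0002] elev 40.7 cost 1.589
x [-0.033  0.014] z [-0.008  0.027]
9.55 [ 0.4854727  -0.07591495  0.02343402] [-4.74101213  0.44951579  0.88163602]
```

{"fn": "jog_arm", "kwargs": {"rows": [[[-0.005,0,0.003],0,0.04],[[0,0,0.006],0,0.04],[[0.003,0,0],0,0.04],[[0.002,0,0],0,0.04],[[0,0,-0.003],0,0.04],[[0.001,0,-0.003],0,0.04],[[0,0,-0.003],0,0.04],[[0.001,0,-0.003],0,0.04],[[0.001,0,-0.001],0,0.04],[[0,0,0],0,0.04]], "squeeze": 4}}

```text
time_s: 10.38
ee_pos: [0.4887, -0.0763, 0.0278]
eef_rot: [3.142, 0.0, -0.097]
force: [-2.4, 0.1, 0.2]
grip_width: 0.0471
grip_force: 4.0
```

```bash
sed -i 's/for t0 in (0,.4,.8,1.2,1.5)/for t0 in (.7,)/' h.py; python3 -c "
from h import *
tilt2(-1)
o=get_obs(); print(o['time_s'],o['ee_pos'],o['force'])"
```

```text
scene 277
dx dy dz [-0.0067 -0.0016  0.0002] elev 47.1 cost 1.573
x [-0.033  0.008] z [-0.005  0.029]
10.4333 [ 0.48856551 -0.07625247  0.02759343] [-2.04808503  0.32374523  1.33272394]
```

{"fn": "jog_arm", "kwargs": {"rows": [[[-0.005,0,0.003],0,0.04],[[0,0,0.007],0,0.04],[[0.004,0,0],0,0.04],[[0.002,0,0],0,0.04],[[0.002,0,-0.002],0,0.04],[[0.001,0,-0.002],0,0.04],[[0.001,0,-0.003],0,0.04],[[0,0,-0.003],0,0.04],[[0.001,0,0],0,0.04],[[0,0,0],0,0.04]], "squeeze": 4}}

```text
time_s: 11.27
ee_pos: [0.4947, -0.0769, 0.0277]
eef_rot: [3.142, -0.0, -0.097]
force: [-2.9, -0.4, 1.8]
grip_width: 0.0465
grip_force: 3.8
```

```bash
python3 -c "
from h import *
tilt2(-1)
o=get_obs(); print(o['time_s'],o['ee_pos'],o['force'])"
```

```text
scene 281
dx dy dz [-0.0092 -0.0017  0.0016] elev 49.4 cost 1.416
x [-0.035  0.007] z [-0.007  0.029]
11.3167 [ 0.49456471 -0.07683997  0.02756064] [-2.38540465 -0.09049977  0.208623  ]
```

{"fn": "jog_arm", "kwargs": {"rows": [[[-0.004,0,-0.01],0,0.04],[[0,0,-0.02],0,0.04],[[0,0,-0.02],0,0.04],[[0,0,-0.022],0,0.04],[[0.012,0.004,0],0,0.04],[[0.02,0.006,0],0,0.04],[[0.023,0.006,0],0,0.04],[[0.024,0.007,0],0,0.04],[[0.024,0.007,0],0,0.04],[[0.015,0.004,0],0,0.04],[[0.007,0.002,0],0,0.04],[[0,0,0.01],0,0.04]], "squeeze": 5}}

```text
time_s: 12.32
ee_pos: [0.613, -0.125, 0.0911]
eef_rot: [3.141, -0.004, -0.098]
force: [-0.8, -0.7, 0.9]
grip_width: 0.047
grip_force: 4.9
```

```bash
python3 -c "
from h import *
tilt2(-1,('scene','top'))
o=get_obs(); print(o['time_s'],o['ee_pos'],o['force'],o['grip_width'])
c=camera('scene'); save(c,'ring_b',(320,140,440,240),5)"
```

```text
scene 276
top 88
dx dy dz [-0.0091 -0.0015  0.0018] elev 28.8 cost 1.483
x [-0.037  0.002] z [-0.008  0.028]
12.4167 [ 0.61017087 -0.12396501  0.08771107] [-0.20757096  0.08966039 -0.69622637] 0.04646097501462118
```

View pics/ring_b.png

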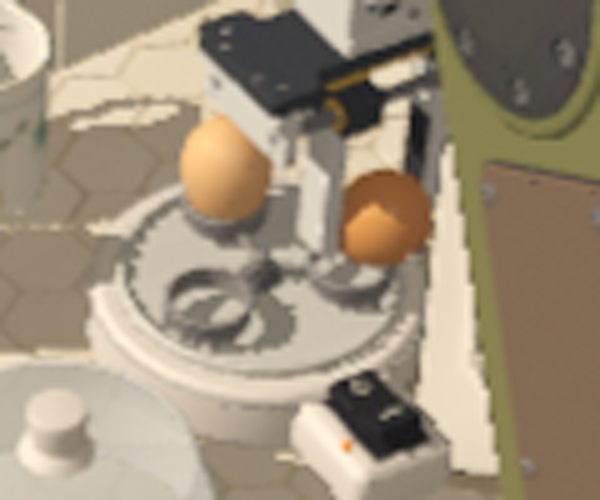

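{"fn": "jog_arm", "kwargs": {"rows": [[[0,0,0.008],0,0.04],[[0,0,0.007],0,0.04],[[0,0,0.004],0,0.04],[[0,0,0.002],0,0.04],[[0,0,0],0,0.04]], "squeeze": 5}}

```text
time_s: 12.88
ee_pos: [0.6117, -0.1246, 0.0685]
eef_rot: [3.141, -0.001, -0.097]
force: [0.3, -1.3, 2.2]
grip_width: 0.0466
grip_force: 5.0
```

{"fn": "jog_arm", "kwargs": {"rows": [[[0,0,0.002],0,0.04],[[0,0,0.002],0,0.04],[[0,0,0],0,0.04]]}}

```text
time_s: 13.13
ee_pos: [0.6119, -0.1247, 0.0649]
eef_rot: [3.141, -0.002, -0.097]
force: [0.5, -1.3, 6.0]
grip_width: 0.046
grip_force: 5.0
```

{"fn": "jog_arm", "kwargs": {"rows": [[[0,0,0.001],0,0.04],[[0,0,0.001],0,0.04],[[0,0,0],0,0.04]]}}

```text
time_s: 13.38
ee_pos: [0.6121, -0.1248, 0.0632]
eef_rot: [3.141, -0.002, -0.097]
force: [0.4, -2.1, 6.6]
grip_width: 0.0457
grip_force: 5.0
```

{"fn": "jog_arm", "kwargs": {"rows": [[[0.002,0,-0.001],0,0.04],[[0.002,0,0],0,0.04],[[0.002,0,0],0,0.04],[[0.001,0,0],0,0.04],[[0,0,0],0,0.04]]}}

```text
time_s: 13.8
ee_pos: [0.6186, -0.125, 0.063]
eef_rot: [-3.141, 0.001, -0.097]
force: [-0.8, -0.0, -0.0]
grip_width: 0.046
grip_force: 4.9
```

{"fn": "jog_arm", "kwargs": {"rows": [[[0.002,0,0],0,0.04],[[0.002,0,0],0,0.04],[[0,0,0],0,0.04]]}}

```text
time_s: 14.05
ee_pos: [0.6228, -0.1255, 0.0634]
eef_rot: [-3.142, -0.0, -0.097]
force: [0.3, -0.1, -0.1]
grip_width: 0.046
grip_force: 4.9
```

```bash
python3 -c "
from h import *
tilt2(-1,('scene','top'))
o=get_obs(); print(o['time_s'],o['ee_pos'],o['force'],o['grip_width'])"
```

```text
scene 271
top 74
dx dy dz [-0.012  -0.0033  0.006 ] elev 64.8 cost 2.742
x [-0.038 -0.002] z [-0.005  0.037]
14.15 [ 0.62253532 -0.12546278  0.06336375] [-0.30615857 -0.2636309  -0.75015762] 0.04570792513015411
```

{"fn": "jog_arm", "kwargs": {"rows": [[[0,0,0],0,0.048],[[0,0,0],0,0.05],[[0,0,0],0,0.052],[[0,0,0],0,0.056],[[0,0,0],0,0.06],[[0,0,0],0,0.06]]}}

```text
time_s: 14.65
ee_pos: [0.6225, -0.1255, 0.0635]
eef_rot: [3.142, -0.0, -0.097]
force: [-0.2, 0.1, -0.1]
grip_width: 0.0601
grip_force: 0.0
```

```bash
sed -i 's/-.012,-.004,-.006,-.5/-.025,-.015,-.015,-.5/;s/.012,.004,.006,1.9/.025,.015,.015,1.9/' h.py; python3 -c "
from h import *
tilt2(-1,('scene','top'))
o=get_obs(); print(o['time_s'],o['ee_pos'],o['force'],o['grip_width'])
c=camera('scene'); save(c,'ring_b2',(320,140,440,240),5)"
```

```text
scene 294
top 55
dx dy dz [-0.002  -0.0024  0.0011] elev 54.7 cost 1.662
x [-0.029  0.009] z [-0.016  0.028]
14.75 [ 0.62252872 -0.125484    0.06347083] [-0.09016812  0.36604668  0.08144322] 0.06008852135509681
```

View pics/ring_b2.png

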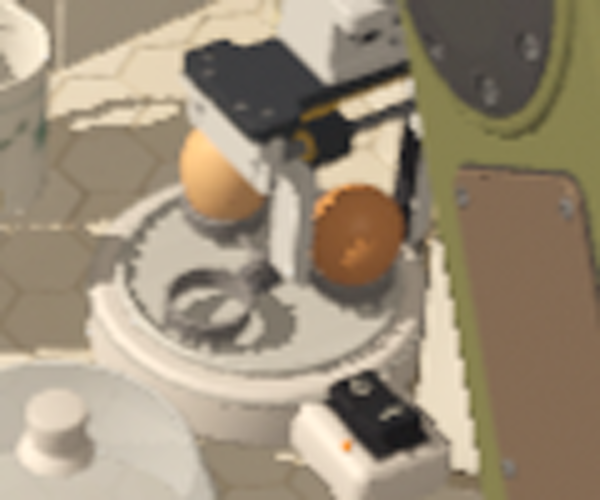

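{"fn": "jog_arm", "kwargs": {"rows": [[[0,0,-0.005],0,0.062],[[0,0,-0.015],0,0.07],[[0,0,-0.03],0,0.07],[[0,0,-0.03],0,0.07],[[-0.04,0,0],0,0.07],[[-0.04,0,0],0,0.07],[[-0.04,0,0],0,0.07],[[-0.04,0,0],0,0.07]]}}

```text
time_s: 15.47
ee_pos: [0.4614, -0.1096, 0.1436]
eef_rot: [3.142, -0.0, -0.097]
force: [1.0, -1.0, 0.1]
grip_width: 0.07
grip_force: 0.0
```

```bash
cat >> h.py <<'E'
def egg3(xy,names=("scene","top"),r=.04,zmin=.064):
    out=[]
    for n in names:
        c=camera(n); hsv=cv2.cvtColor(c["image"],cv2.COLOR_RGB2HSV); P=cloud(c)
        m=(hsv[...,0]<18)&(hsv[...,1]>100)&(hsv[...,2]>50)&(np.hypot(P[...,0]-xy[0],P[...,1]-xy[1])<r)&(P[...,2]>zmin)&(P[...,2]<.14); 
        Q=P[m]; out.append(Q); print(n,len(Q),"zmax",Q[:,2].max().round(4) if len(Q) else 0)
    best=[]
    for nm,Q in zip(list(names)+["both"],out+[np.vstack(out)]):
        if len(Q)<30: continue
        def f(p):
            u=np.array([p[3],p[4],np.sqrt(max(1-p[3]**2-p[4]**2,0))]); d=Q-p[:3]; a=d@u; b=np.sqrt(np.maximum((d**2).sum(1)-a*a,0))
            return (np.sqrt((a/np.where(a>0,.027,.037))**2+(b/.024)**2)-1)*.024
        R=min((least_squares(f,[*xy,.084,a,b],loss="soft_l1",f_scale=.002,bounds=([xy[0]-.03,xy[1]-.03,.07,-.7,-.7],[xy[0]+.03,xy[1]+.03,.1,.7,.7])) for a in(-.5,0,.4) for b in(-.4,0,.4)),key=lambda r:r.cost)
        print(nm,"pos",R.x[:3].round(4),"blunt dir xy",R.x[3:].round(3),"tilt",np.rad2deg(np.arcsin(min(1,np.hypot(*R.x[3:])))).round(1),"cost",round(R.cost*1e6/len(Q),3))
E
python3 -c "
from h import *
egg3((.621,-.125)); egg3((.6965,-.105))
o=get_obs(); print(o['time_s'],o['ee_pos'],o['force'],o['grip_width'])"
```

```text
scene 306 zmax 0.1136
top 425 zmax 0.1116
scene pos [ 0.6207 -0.1231  0.084 ] blunt dir xy [-0.338  0.276] tilt 25.9 cost 1.574
top pos [ 0.6166 -0.1256  0.0822] blunt dir xy [-0.208  0.223] tilt 17.8 cost 0.467
both pos [ 0.6186 -0.1248  0.0829] blunt dir xy [-0.416  0.233] tilt 28.4 cost 1.401
scene 285 zmax 0.1133
top 429 zmax 0.1106
scene pos [ 0.6988 -0.1039  0.0828] blunt dir xy [-0.177  0.094] tilt 11.5 cost 1.725
top pos [ 0.6955 -0.1064  0.0811] blunt dir xy [-0.028  0.101] tilt 6.0 cost 0.54
both pos [ 0.6972 -0.1053  0.0816] blunt dir xy [-0.313  0.005] tilt 18.2 cost 1.307
15.6667 [ 0.46348767 -0.11012765  0.14453812] [ 0.16964557 -0.43064691  0.84781337] 0.07006207028949757
```

```bash
python3 -c "
from h import *
plan([.6213,-.1252,.125],53,9)"
```

```text
[[[0.0176,-0.0,0.0022],-6.51],[[0.0175,0.002,0.0022],-6.51],[[0.0172,0.0039,0.0022],-6.51],[[0.0166,0.0058,0.0022],-6.51],[[0.0158,0.0077,0.0022],-6.51],[[0.0149,0.0094,0.0022],-6.51],[[0.0137,0.0111,0.0022],-6.51],[[0.0124,0.0125,0.0022],-6.51],[[0.0109,0.0139,0.0022],-6.51]]
```

{"fn": "jog_arm", "kwargs": {"rows": [[[0.018,0,0.002],-6.5,0.07],[[0.0175,0.002,0.002],-6.5,0.07],[[0.017,0.004,0.002],-6.5,0.07],[[0.0165,0.006,0.002],-6.5,0.07],[[0.016,0.0075,0.002],-6.5,0.07],[[0.015,0.0095,0.002],-6.5,0.07],[[0.0135,0.011,0.002],-6.5,0.07],[[0.0125,0.0125,0.002],-6.5,0.07],[[0.011,0.014,0.002],-6.5,0.07],[[0,0,0],0,0.07]], "squeeze": 5}}

```text
time_s: 16.5
ee_pos: [0.6244, -0.1253, 0.1244]
eef_rot: [3.141, -0.0, 0.931]
force: [-0.3, 1.1, -0.3]
grip_width: 0.07
grip_force: 0.0
```

```bash
python3 -c "
from h import *
o=get_obs(); print(o['time_s'],o['ee_pos'],np.rad2deg(o['eef_rot'][2]))
plan([.6213,-.1252,.066],53,1)"
```

```text
16.5 [ 0.62444527 -0.125298    0.12442694] 53.3406496462315
[[[-0.0018,-0.0026,0.0584],0.34]]
```

{"fn": "jog_arm", "kwargs": {"rows": [[[-0.002,-0.0025,0.02],0,0.07],[[0,0,0.02],0,0.07],[[0,0,0.014],0,0.07],[[0,0,0.004],0,0.06],[[0,0,0],0,0.052],[[0,0,0],0,0.049],[[0,0,0],0,0.046],[[0,0,0],0,0.046],[[0,0,0],0,0.046]], "squeeze": 4}}

```text
time_s: 17.25
ee_pos: [0.6188, -0.1254, 0.0684]
eef_rot: [3.14, -0.001, 0.924]
force: [1.6, -0.8, 0.6]
grip_width: 0.0495
grip_force: 4.0
```

{"fn": "jog_arm", "kwargs": {"rows": [[[0,0,0],0,0.05],[[0,0,0],0,0.06],[[0,0,0],0,0.07],[[0,0,-0.02],0,0.07],[[0,0,-0.03],0,0.07],[[-0.02,0,-0.03],0,0.07],[[-0.03,0,0],0,0.08],[[-0.03,0,0],0,0.094],[[-0.03,0,0],0,0.094]]}}

```text
time_s: 18.0
ee_pos: [0.5512, -0.2137, 0.1479]
eef_rot: [3.141, -0.0, 0.924]
force: [0.6, -0.5, -1.1]
grip_width: 0.0869
grip_force: 0.0
```

```bash
python3 -c "
from h import *
egg3((.621,-.125)); egg3((.6965,-.105))
o=get_obs(); print(o['time_s'],o['ee_pos'],o['force'],o['grip_width'])
plan([.392,.2065,.11],60,11)"
```

```text
scene 310 zmax 0.1141
top 430 zmax 0.1116
scene pos [ 0.6204 -0.1232  0.0838] blunt dir xy [-0.375  0.368] tilt 31.7 cost 1.597
top pos [ 0.6168 -0.1257  0.0821] blunt dir xy [-0.236  0.22 ] tilt 18.8 cost 0.482
both pos [ 0.6185 -0.1248  0.0827] blunt dir xy [-0.43   0.244] tilt 29.6 cost 1.356
scene 283 zmax 0.1144
top 431 zmax 0.1118
scene pos [ 0.699  -0.1037  0.0826] blunt dir xy [-0.129  0.108] tilt 9.7 cost 1.842
top pos [ 0.6956 -0.1062  0.0812] blunt dir xy [-0.061  0.039] tilt 4.2 cost 0.507
both pos [ 0.6972 -0.1051  0.0815] blunt dir xy [-0.293 -0.046] tilt 17.2 cost 1.34
18.2 [ 0.55184534 -0.2133473   0.14761546] [-0.06717365  0.51888325  0.39523447] 0.09366696094014924
[[[0.0216,-0.0346,0.0034],-0.65],[[0.022,-0.0344,0.0034],-0.65],[[0.0224,-0.0341,0.0034],-0.65],[[0.0228,-0.0339,0.0034],-0.65],[[0.0232,-0.0336,0.0034],-0.65],[[0.0236,-0.0333,0.0034],-0.65],[[0.024,-0.0331,0.0034],-0.65],[[0.0243,-0.0328,0.0034],-0.65],[[0.0247,-0.0325,0.0034],-0.65],[[0.0251,-0.0322,0.0034],-0.65],[[0.0254,-0.032,0.0034],-0.65]]
```

{"fn": "jog_arm", "kwargs": {"rows": [[[0.028,0,0],0,0.07],[[0.028,0,0],0,0.07],[[0.028,0,0],0,0.07],[[0.02,0,0],0,0.07],[[0.008,0,0.01],0,0.07],[[0,0,0.02],0,0.07],[[0,0,0.025],0,0.07],[[0,0,0.015],0,0.07],[[0,0,0],0,0.07]], "squeeze": 5}}

```text
time_s: 18.95
ee_pos: [0.6176, -0.1229, 0.073]
eef_rot: [-3.136, 0.002, 0.924]
force: [0.0, 0.8, -0.7]
grip_width: 0.07
grip_force: 0.0
```

{"fn": "jog_arm", "kwargs": {"rows": [[[0,0.004,0],0,0.07],[[0,0.003,0],0,0.07],[[0,0.002,0],0,0.07],[[0,0.001,0],0,0.07],[[0,0,0],0,0.07]]}}

```text
time_s: 19.37
ee_pos: [0.6279, -0.13, 0.0782]
eef_rot: [3.14, -0.0, 0.924]
force: [-0.3, -0.2, -1.0]
grip_width: 0.0697
grip_force: 0.0
```

```bash
python3 -c "
from h import *
egg3((.621,-.125),('scene',))
o=get_obs(); print(o['time_s'],o['ee_pos'],o['force'],o['grip_width'])
y=o['eef_rot'][2]; d=o['ee_pos'][:2]-[.6213,-.1252]; print('tool xy off',d@[np.cos(y),np.sin(y)],d@[np.sin(y),-np.cos(y)])"
```

```text
scene 147 zmax 0.1331
scene pos [ 0.6206 -0.1235  0.0834] blunt dir xy [-0.276  0.424] tilt 30.4 cost 1.459
both pos [ 0.6206 -0.1235  0.0834] blunt dir xy [-0.276  0.424] tilt 30.4 cost 1.459
19.4167 [ 0.62772665 -0.12985273  0.07797457] [0.3515903  0.35976677 0.10926363] 0.06965648583917361
tool xy off 0.00016316825727225989 0.007932405784991239
```

Offset 8 mm, next push on to 11–13 mm.

{"fn": "jog_arm", "kwargs": {"rows": [[[0,0.002,0],0,0.07],[[0,0.001,0],0,0.07],[[0,0,0],0,0.07]]}}

```text
time_s: 19.67
ee_pos: [0.6291, -0.1307, 0.0774]
eef_rot: [-3.138, 0.0, 0.924]
force: [-8.2, 5.8, 5.0]
grip_width: 0.0704
grip_force: 5.0
```

{"fn": "jog_arm", "kwargs": {"rows": [[[0,0.001,0],0,0.07],[[0,0.001,0],0,0.07],[[0,0,0],0,0.07]]}}

```text
time_s: 19.92
ee_pos: [0.6306, -0.1318, 0.0774]
eef_rot: [-3.138, 0.0, 0.924]
force: [-9.3, 5.4, 4.9]
grip_width: 0.0744
grip_force: 5.0
```

```bash
python3 -c "
from h import *
egg3((.621,-.125),('scene',))
o=get_obs(); print(o['time_s'],o['ee_pos'],o['force'],o['grip_width'])"
```

```text
scene 145 zmax 0.1083
scene pos [ 0.6209 -0.1235  0.0828] blunt dir xy [-0.384  0.401] tilt 33.7 cost 1.007
both pos [ 0.6209 -0.1235  0.0828] blunt dir xy [-0.384  0.401] tilt 33.7 cost 1.007
19.9667 [ 0.63055999 -0.13182372  0.07738685] [-8.16681303  6.01544916  4.83278181] 0.07421509591106767
```

{"fn": "jog_arm", "kwargs": {"rows": [[[0,-0.003,0.003],0,0.07],[[0,0.001,0],0,0.07],[[0,0.0005,-0.002],0,0.07],[[0,0.0005,-0.003],0,0.07],[[0,0,-0.003],0,0.07],[[0,0,-0.002],0,0.07],[[0,0,0],0,0.07]]}}

```text
time_s: 20.55
ee_pos: [0.6311, -0.1323, 0.0851]
eef_rot: [3.14, -0.0, 0.924]
force: [-0.1, 0.4, -0.1]
grip_width: 0.07
grip_force: 0.0
```

```bash
python3 -c "
from h import *
egg3((.621,-.125),('scene',))
o=get_obs(); print(o['time_s'],o['ee_pos'],o['force'],o['grip_width'])"
```

```text
scene 180 zmax 0.111
scene pos [ 0.6227 -0.1252  0.0822] blunt dir xy [-0.238  0.241] tilt 19.8 cost 1.609
both pos [ 0.6227 -0.1252  0.0822] blunt dir xy [-0.238  0.241] tilt 19.8 cost 1.609
20.6 [ 0.63094403 -0.13226101  0.08478986] [-0.9682993   0.9724757   0.27355352] 0.06958423329194122
```

{"fn": "jog_arm", "kwargs": {"rows": [[[0,-0.005,0.004],0,0.07],[[0,0,0.005],0,0.07],[[0,0.004,0],0,0.07],[[0,0.002,0],0,0.07],[[0,0.001,-0.001],0,0.07],[[0,0.0005,-0.003],0,0.07],[[0,0,-0.003],0,0.07],[[0,0,-0.003],0,0.07],[[0,-0.006,0],0,0.07]]}}

```text
time_s: 21.35
ee_pos: [0.6286, -0.1305, 0.0864]
eef_rot: [3.14, -0.001, 0.923]
force: [-0.6, 0.5, -0.7]
grip_width: 0.0702
grip_force: 0.0
```

{"fn": "jog_arm", "kwargs": {"rows": [[[0,-0.003,-0.02],0,0.07],[[0,0,-0.03],0,0.07],[[-0.01,0,-0.02],0,0.08],[[-0.04,0,0],0,0.094],[[-0.04,0,0],0,0.094],[[-0.03,0,0],0,0.094]]}}

```text
time_s: 21.85
ee_pos: [0.5515, -0.2252, 0.1559]
eef_rot: [3.141, 0.0, 0.924]
force: [0.0, -0.7, -0.5]
grip_width: 0.0925
grip_force: 0.0
```

```bash
python3 -c "
from h import *
egg3((.621,-.125)); egg3((.6965,-.105))
o=get_obs(); print(o['time_s'],o['ee_pos'],o['force'],o['grip_width'])
c=camera('top'); save(c,'b_top',(370,150,460,260),5)
plan([.392,.2065,.11],60,11)"
```

```text
scene 331 zmax 0.1142
top 464 zmax 0.1112
scene pos [ 0.625  -0.1262  0.0828] blunt dir xy [-0.068  0.029] tilt 4.2 cost 1.724
top pos [ 0.6216 -0.1291  0.0819] blunt dir xy [ 0.055 -0.075] tilt 5.4 cost 0.491
both pos [ 0.6231 -0.1279  0.0822] blunt dir xy [-0.15  -0.099] tilt 10.3 cost 1.393
scene 284 zmax 0.1142
top 431 zmax 0.11
scene pos [ 0.699  -0.1035  0.0833] blunt dir xy [-0.15   0.128] tilt 11.4 cost 1.767
top pos [ 0.6955 -0.1063  0.0812] blunt dir xy [-0.066  0.107] tilt 7.2 cost 0.467
both pos [ 0.6972 -0.1052  0.0818] blunt dir xy [-0.33   0.032] tilt 19.4 cost 1.347
22.05 [ 0.55289797 -0.22412592  0.15581195] [-0.13984586  0.54184898 -0.10545938] 0.09376899141773759
[[[0.0223,-0.0353,0.0042],-0.64],[[0.0227,-0.035,0.0042],-0.64],[[0.0231,-0.0348,0.0042],-0.64],[[0.0235,-0.0345,0.0042],-0.64],[[0.0239,-0.0342,0.0042],-0.64],[[0.0243,-0.034,0.0042],-0.64],[[0.0247,-0.0337,0.0042],-0.64],[[0.025,-0.0334,0.0042],-0.64],[[0.0254,-0.0331,0.0042],-0.64],[[0.0258,-0.0328,0.0042],-0.64],[[0.0262,-0.0325,0.0042],-0.64]]
```

View pics/b_top.png

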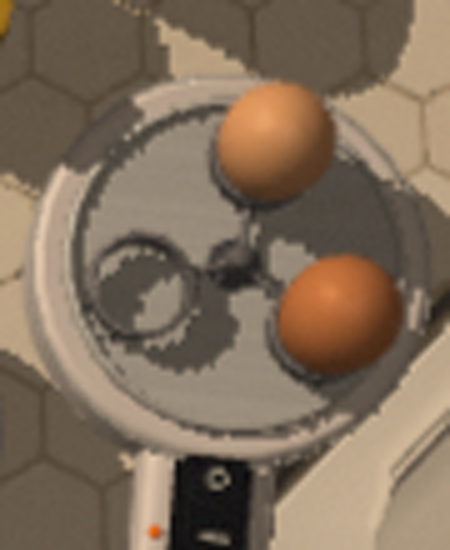

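{"fn": "jog_arm", "kwargs": {"rows": [[[0.022,-0.035,0.002],-0.6,0.08],[[0.023,-0.035,0.002],-0.6,0.08],[[0.023,-0.035,0.002],-0.6,0.08],[[0.0235,-0.0345,0.002],-0.6,0.08],[[0.024,-0.034,0.002],-0.6,0.08],[[0.0245,-0.034,0.002],-0.6,0.08],[[0.0245,-0.034,0.002],-0.6,0.08],[[0.025,-0.0335,0.002],-0.6,0.08],[[0.0255,-0.033,0.002],-0.6,0.08],[[0.026,-0.033,0.002],-0.6,0.08],[[0.026,-0.0325,0.005],-0.6,0.08],[[0,0,0],0,0.08]]}}

```text
time_s: 23.1
ee_pos: [0.391, 0.2107, 0.1301]
eef_rot: [-3.141, -0.0, 1.047]
force: [1.0, -0.7, 0.2]
grip_width: 0.0802
grip_force: 0.0
```

Run:
```python
from h import *
o=get_obs(); print(o['time_s'],o['ee_pos'],np.rad2deg(o['eef_rot'][2]))
plan([.392,.2065,.005],60,1)
c=camera('scene'); P=cloud(c).reshape(-1,3)
k=(P[:,0]>.30)&(P[:,0]<.365)&(abs(P[:,1]-.235)<.03)&(P[:,2]>-.02)
for x in np.arange(.3,.365,.01):
    m=k&(abs(P[:,0]-x)<.005); print(round(x,3),m.sum(),P[m][:,2].max().round(4) if m.sum() else '')
```

```text
23.1 [0.39097119 0.2107256  0.13007819] 59.98602815191629
[[[-0.0031,0.003,0.1251],-0.01]]
0.3 206 0.501
0.31 514 0.5026
0.32 563 0.4983
0.33 498 0.4811
0.34 648 0.471
0.35 845 0.4606
0.36 794 0.4557
```

{"fn": "jog_arm", "kwargs": {"rows": [[[-0.003,0.003,0.03],0,0.07],[[0,0,0.035],0,0.07],[[0,0,0.03],0,0.07],[[0,0,0.018],0,0.07],[[0,0,0.005],0,0.07],[[0,0,0],0,0.07]], "squeeze": 10}}

```text
time_s: 23.65
ee_pos: [0.3948, 0.2003, 0.0119]
eef_rot: [-3.14, 0.002, 1.039]
force: [-0.2, -0.3, -0.2]
grip_width: 0.0698
grip_force: 0.0
```

{"fn": "jog_arm", "kwargs": {"rows": [[[0,0,0.004],0,0.06],[[0,0,0],0,0.05],[[0,0,0],0,0.042],[[0,0,0],0,0.042],[[0,0,0],0,0.042],[[0,0,0],0,0.042]], "squeeze": 10}}

```text
time_s: 24.15
ee_pos: [0.3955, 0.2009, 0.0092]
eef_rot: [3.141, -0.001, 1.039]
force: [-0.6, 0.6, 4.9]
grip_width: 0.0472
grip_force: 10.0
```

{"fn": "jog_arm", "kwargs": {"rows": [[[0,0,-0.02],0,0.042],[[0,0,-0.03],0,0.042],[[0,0,0],0,0.042]]}}

```text
time_s: 24.4
ee_pos: [0.3969, 0.2015, 0.0626]
eef_rot: [3.138, -0.005, 1.039]
force: [0.6, -0.2, 1.5]
grip_width: 0.0473
grip_force: 10.0
```

Run:
```python
from h import *
tilt2(-1,('scene','top'))
o=get_obs(); print(o['time_s'],o['ee_pos'],np.rad2deg(o['eef_rot'][2]))
plan([.455,.09,.10],20,6); plan([.463,-.0745,.06],-5.6,6,[.455,.09,.10],20)
```

```text
scene 95
top 0
dx dy dz [ 0.002  -0.0007  0.0005] elev 6.0 cost 0.637
x [0.012 0.039] z [-0.01   0.015]
24.5 [0.39542832 0.200836   0.05919568] 59.53142622062448
[[[-0.0109,0.0179,-0.0068],6.59],[[-0.0088,0.0191,-0.0068],6.59],[[-0.0065,0.0199,-0.0068],6.59],[[-0.0042,0.0206,-0.0068],6.59],[[-0.0018,0.0209,-0.0068],6.59],[[0.0006,0.021,-0.0068],6.59]]
[[[-0.0081,0.0262,0.0067],4.27],[[-0.0062,0.0268,0.0067],4.27],[[-0.0041,0.0271,0.0067],4.27],[[-0.0021,0.0274,0.0067],4.27],[[-0.0001,0.0274,0.0067],4.27],[[0.002,0.0274,0.0067],4.27]]
```

{"fn": "jog_arm", "kwargs": {"rows": [[[-0.011,0.018,-0.015],6.6,0.042],[[-0.009,0.019,-0.012],6.6,0.042],[[-0.0065,0.02,-0.01],6.6,0.042],[[-0.004,0.0205,-0.008],6.6,0.042],[[-0.002,0.021,-0.005],6.6,0.042],[[0.0005,0.021,0],6.5,0.042],[[-0.008,0.026,0],4.3,0.042],[[-0.006,0.027,0.005],4.3,0.042],[[-0.004,0.027,0.01],4.3,0.042],[[-0.002,0.0275,0.01],4.3,0.042],[[0,0.0275,0.02],4.3,0.042],[[0.002,0.0275,0.025],4.2,0.042]], "squeeze": 10}}

```text
time_s: 25.5
ee_pos: [0.4628, -0.0766, 0.0377]
eef_rot: [3.142, -0.001, -0.103]
force: [1.1, 0.1, -0.4]
grip_width: 0.0473
grip_force: 10.0
```

Run:
```python
from h import *
o=get_obs(); print(o['time_s'],o['ee_pos'],np.rad2deg(o['eef_rot'][2]))
plan([.468,-.075,.008],-5.6,1)
tilt2(-1,('scene',))
```

```text
25.5 [ 0.46275341 -0.07659453  0.03766008] -5.883618002874849
[[[0.0051,-0.0021,0.0297],-0.28]]
scene 223
dx dy dz [ 0.0057 -0.0017 -0.0048] elev 23.3 cost 1.622
x [-0.022  0.015] z [-0.01   0.022]
```

{"fn": "jog_arm", "kwargs": {"rows": [[[0,-0.002,0.014],0,0.042],[[0,0,0.013],0,0.042],[[0.004,0,0],0,0.042],[[0.003,0,0],0,0.042],[[0.002,0,0],0,0.042],[[0,0,0],0,0.042]], "squeeze": 4}}

```text
time_s: 26.05
ee_pos: [0.4724, -0.0741, 0.012]
eef_rot: [3.142, -0.0, -0.099]
force: [-0.5, 0.2, -0.6]
grip_width: 0.0475
grip_force: 4.0
```

{"fn": "jog_arm", "kwargs": {"rows": [[[0.001,0,0],0,0.042],[[0.001,0,0],0,0.042],[[0,0,0],0,0.042]]}}

```text
time_s: 26.3
ee_pos: [0.4732, -0.0741, 0.0116]
eef_rot: [-3.141, 0.002, -0.099]
force: [-4.1, 1.4, 0.2]
grip_width: 0.0476
grip_force: 4.0
```

{"fn": "jog_arm", "kwargs": {"rows": [[[0,0,-0.003],0,0.042],[[0,0,-0.003],0,0.042],[[0.001,0,-0.003],0,0.042],[[0.0005,0,-0.003],0,0.042],[[0,0,0],0,0.042]], "squeeze": 4}}

```text
time_s: 26.72
ee_pos: [0.4759, -0.0746, 0.0244]
eef_rot: [3.141, -0.001, -0.099]
force: [-1.9, 0.4, -0.5]
grip_width: 0.0475
grip_force: 4.0
```

{"fn": "jog_arm", "kwargs": {"rows": [[[-0.006,0,0.004],0,0.042],[[0,0,0.008],0,0.042],[[0.005,0,0],0,0.042],[[0.002,0,0],0,0.042],[[0.001,0,-0.002],0,0.042],[[0,0,-0.003],0,0.042],[[0.001,0,-0.003],0,0.042],[[0.001,0,-0.003],0,0.042],[[0,0,0],0,0.042]]}}

```text
time_s: 27.47
ee_pos: [0.48, -0.075, 0.0235]
eef_rot: [3.141, -0.001, -0.099]
force: [-1.3, 0.9, -0.5]
grip_width: 0.0476
grip_force: 4.0
```

Run:
```python
from h import *
tilt2(-1,('scene',))
o=get_obs(); print(o['time_s'],o['ee_pos'],o['force'])
```

```text
scene 235
dx dy dz [ 0.001  -0.0019 -0.0041] elev 50.5 cost 1.55
x [-0.025  0.009] z [-0.009  0.024]
27.5167 [ 0.47979259 -0.07494301  0.02310897] [-0.27777834  0.69766364 -0.54821209]
```

{"fn": "jog_arm", "kwargs": {"rows": [[[-0.004,0,0.004],0,0.042],[[0.003,0,0],0,0.042],[[0.002,0,0],0,0.042],[[0.002,0,-0.002],0,0.042],[[0.001,0,-0.003],0,0.042],[[0.001,0,-0.003],0,0.042],[[0.001,0,-0.002],0,0.042],[[0,0,0],0,0.042]], "squeeze": 4}}

```text
time_s: 28.18
ee_pos: [0.4859, -0.0756, 0.0292]
eef_rot: [3.141, -0.001, -0.099]
force: [-0.1, 0.7, -0.7]
grip_width: 0.0475
grip_force: 4.0
```

{"fn": "jog_arm", "kwargs": {"rows": [[[-0.004,0,0.004],0,0.042],[[0,0,0.004],0,0.042],[[0.004,0,0],0,0.042],[[0.002,0,0],0,0.042],[[0.001,0,-0.002],0,0.042],[[0.001,0,-0.002],0,0.042],[[0.001,0,-0.003],0,0.042],[[0,0,-0.002],0,0.042],[[0,0,0],0,0.042]]}}

```text
time_s: 28.93
ee_pos: [0.4908, -0.076, 0.0302]
eef_rot: [3.141, -0.001, -0.099]
force: [0.1, 0.6, -0.3]
grip_width: 0.0475
grip_force: 4.0
```

Run:
```python
from h import *
tilt2(-1,('scene',))
o=get_obs(); print(o['time_s'],o['ee_pos'],o['force'],o['grip_width'])
```

```text
scene 264
dx dy dz [-0.0014 -0.0015 -0.0025] elev 49.7 cost 1.551
x [-0.027  0.01 ] z [-0.017  0.025]
28.9833 [ 0.49066166 -0.07605248  0.02998432] [-0.42993654  0.50808071 -0.49670259] 0.04776322576023254
```

{"fn": "jog_arm", "kwargs": {"rows": [[[-0.005,0,-0.01],0,0.042],[[0,0,-0.02],0,0.042],[[0,0,-0.025],0,0.042],[[0,0,-0.02],0,0.042],[[0.01,-0.003,0],0,0.042],[[0.022,-0.006,0],0,0.042],[[0.028,-0.008,0],0,0.042],[[0.028,-0.008,0],0,0.042],[[0.028,-0.008,0],0,0.042],[[0.018,-0.004,0],0,0.042],[[0.006,-0.002,0],0,0.042],[[0,0,0],0,0.042]], "squeeze": 7}}

```text
time_s: 29.98
ee_pos: [0.6289, -0.0502, 0.1039]
eef_rot: [-3.142, 0.0, -0.098]
force: [-1.5, 0.3, -0.6]
grip_width: 0.0476
grip_force: 7.0
```

Run:
```python
from h import *
tilt2(-1,('scene','top'))
o=get_obs(); print(o['time_s'],o['ee_pos'],o['force'],o['grip_width'])
```

```text
scene 278
top 11
dx dy dz [-0.0019 -0.0019 -0.0031] elev 57.8 cost 1.7
x [-0.027  0.01 ] z [-0.02   0.025]
30.0833 [ 0.62766172 -0.05060964  0.10429137] [ 0.53994251  0.08057136 -0.03931053] 0.04780292464199888
```

{"fn": "jog_arm", "kwargs": {"rows": [[[0,0,0.012],0,0.042],[[0,0,0.012],0,0.042],[[0,0,0.006],0,0.042],[[0,0,0.002],0,0.042],[[0,0,0],0,0.042]], "squeeze": 5}}

```text
time_s: 30.5
ee_pos: [0.6281, -0.0507, 0.0717]
eef_rot: [3.142, 0.001, -0.099]
force: [-0.0, -0.5, 1.3]
grip_width: 0.0477
grip_force: 5.0
```

{"fn": "jog_arm", "kwargs": {"rows": [[[0.003,0,0.002],0,0.042],[[0.003,0,0.002],0,0.042],[[0,0,0],0,0.042]]}}

```text
time_s: 30.75
ee_pos: [0.6351, -0.0512, 0.0683]
eef_rot: [3.142, -0.001, -0.099]
force: [1.7, -0.4, 3.8]
grip_width: 0.0474
grip_force: 5.0
```

{"fn": "jog_arm", "kwargs": {"rows": [[[0.002,0,0.001],0,0.042],[[0.002,0,0.001],0,0.042],[[0,0,0],0,0.042]]}}

```text
time_s: 31.0
ee_pos: [0.6387, -0.0515, 0.0662]
eef_rot: [-3.142, 0.0, -0.099]
force: [0.9, 0.6, 2.8]
grip_width: 0.0473
grip_force: 5.0
```

{"fn": "jog_arm", "kwargs": {"rows": [[[0.002,0,0.001],0,0.042],[[0.002,0,0],0,0.042],[[0.001,0,0],0,0.042],[[0,0,0],0,0.042]]}}

```text
time_s: 31.33
ee_pos: [0.6433, -0.052, 0.0651]
eef_rot: [-3.142, 0.001, -0.099]
force: [0.5, -0.3, -0.9]
grip_width: 0.0476
grip_force: 5.0
```

{"fn": "jog_arm", "kwargs": {"rows": [[[0,0,0],0,0.05],[[0,0,0],0,0.056],[[0,0,0],0,0.06],[[0,0,-0.005],0,0.066],[[0,0,-0.015],0,0.066],[[0,0,-0.03],0,0.066],[[0,0,-0.03],0,0.066],[[-0.04,0,0],0,0.07],[[-0.04,0,0],0,0.07],[[-0.04,0,0],0,0.07],[[-0.03,0,0],0,0.07]]}}

```text
time_s: 32.25
ee_pos: [0.4915, -0.0368, 0.1458]
eef_rot: [3.142, 0.0, -0.099]
force: [0.3, -0.3, 1.0]
grip_width: 0.0701
grip_force: 0.0
```

```bash
python3 -c "
from h import *
egg3((.641,-.05)); egg3((.621,-.125)); egg3((.6965,-.105))
o=get_obs(); print(o['time_s'],o['ee_pos'],np.rad2deg(o['eef_rot'][2]),o['grip_width'])"
```

```text
scene 331 zmax 0.1152
top 441 zmax 0.1112
scene pos [ 0.645  -0.05    0.0828] blunt dir xy [0.07  0.026] tilt 4.3 cost 1.529
top pos [ 0.6415 -0.0524  0.0815] blunt dir xy [0.035 0.022] tilt 2.3 cost 0.496
both pos [ 0.643  -0.0514  0.0818] blunt dir xy [-0.129 -0.044] tilt 7.9 cost 1.284
scene 23 zmax 0.1058
top 464 zmax 0.1109
top pos [ 0.6216 -0.1292  0.0817] blunt dir xy [ 0.032 -0.062] tilt 4.0 cost 0.467
both pos [ 0.6222 -0.129   0.0817] blunt dir xy [-0.156 -0.092] tilt 10.4 cost 0.557
scene 89 zmax 0.108
top 430 zmax 0.1109
scene pos [ 0.6969 -0.1037  0.0837] blunt dir xy [-0.168  0.229] tilt 16.5 cost 1.495
top pos [ 0.6956 -0.1063  0.0814] blunt dir xy [-0.085  0.087] tilt 7.0 cost 0.483
both pos [ 0.696  -0.1053  0.0816] blunt dir xy [-0.156 -0.024] tilt 9.1 cost 0.92
32.55 [ 0.49516858 -0.03729754  0.14599149] -5.673647025971249 0.0698501837416881
```

{"fn": "jog_arm", "kwargs": {"rows": [[[0.01,-0.018,0],0,0.06],[[0.0155,-0.0265,0],0,0.06],[[0.0155,-0.0265,0],0,0.06],[[0.0155,-0.0265,0],0,0.06],[[0.0125,-0.022,0],0,0.06],[[0.0075,-0.0125,0],0,0.06],[[0,0,0.01],0,0.06],[[0,0,0],0,0.06]], "squeeze": 20}}

```text
time_s: 33.22
ee_pos: [0.5831, 0.0868, 0.1329]
eef_rot: [3.141, 0.003, -0.098]
force: [-1.1, -0.1, -1.2]
grip_width: 0.0598
grip_force: 0.0
```

Run:
```python
from h import *
o=get_obs(); print(o['time_s'],o['ee_pos'],np.rad2deg(o['eef_rot'][2]))
plan([.5835,.0865,.083],-5.7,1)
for n in("top","scene"):
    P=cloud(camera(n)).reshape(-1,3)
    for z0,z1,r0,r1 in((.002,.06,.065,.083),):
        m=(P[:,2]>.01)&(P[:,2]<.075)&(np.hypot(P[:,0]-.584,P[:,1]-.087)<.095)&(P[:,1]>-.005); Q=P[m]
        # dome wall: radius from 83 at z=0 to 65.5 at 78
        f=lambda p: np.hypot(Q[:,0]-p[0],Q[:,1]-p[1])-(p[2]+p[3]*Q[:,2])
        r=least_squares(f,[.584,.087,.081,-.1],loss="soft_l1",f_scale=.003); print(n,m.sum(),r.x.round(4))
```

```text
33.2167 [0.58306933 0.08681235 0.1329221 ] -5.617700777666722
[[[0.0005,0.0003,0.0499],0.08]]
top 346 [ 0.582   0.0835  0.0921 -0.3601]
scene 1912 [ 0.5818  0.0889  0.0834 -0.2898]
```

{"fn": "jog_arm", "kwargs": {"rows": [[[0,0,0.02],0,0.06],[[0,0,0.02],0,0.06],[[0,0,0.01],0,0.05],[[0,0,0],0,0.03],[[0,0,0],0,0.02],[[0,0,0],0,0.02],[[0,0,0],0,0.02],[[0,0,0],0,0.02],[[0,0,0],0,0.02]], "squeeze": 25}}

```text
time_s: 34.07
ee_pos: [0.5839, 0.0864, 0.0867]
eef_rot: [3.142, -0.002, -0.099]
force: [0.1, -2.6, 5.9]
grip_width: 0.0274
grip_force: 25.0
```

{"fn": "jog_arm", "kwargs": {"rows": [[[0,0,-0.01],0,0.02],[[0,0,-0.025],0,0.02],[[0,0,-0.03],0,0.02],[[0,0,-0.03],0,0.02],[[0,0,-0.025],0,0.02],[[0,0,-0.01],0,0.02],[[0,0,0],0,0.02]]}}

```text
time_s: 34.65
ee_pos: [0.584, 0.0868, 0.2181]
eef_rot: [-3.141, -0.004, -0.099]
force: [0.2, -0.0, -1.5]
grip_width: 0.0272
grip_force: 25.0
```

Run:
```python
from h import *
o=get_obs(); print(o['time_s'],o['ee_pos'],np.rad2deg(o['eef_rot']),o['grip_width'],o['force'])
plan([.652,-.094,.216],-5.7,8)
c=camera("scene"); save(c,"lid_up",(230,60,470,260),3)
```

```text
34.65 [0.58403522 0.08680741 0.21811412] [-179.95105244   -0.2265447    -5.66235902] 0.027190291613260507 [ 0.17015079 -0.00665949 -1.51712774]
[[[0.0107,0.0217,0.0003],0.0],[[0.0107,0.0217,0.0003],0.0],[[0.0107,0.0217,0.0003],0.0],[[0.0107,0.0216,0.0003],0.0],[[0.0107,0.0216,0.0003],0.0],[[0.0107,0.0216,0.0003],0.0],[[0.0107,0.0216,0.0003],0.0],[[0.0107,0.0216,0.0003],0.0]]
```

View pics/lid_up.png

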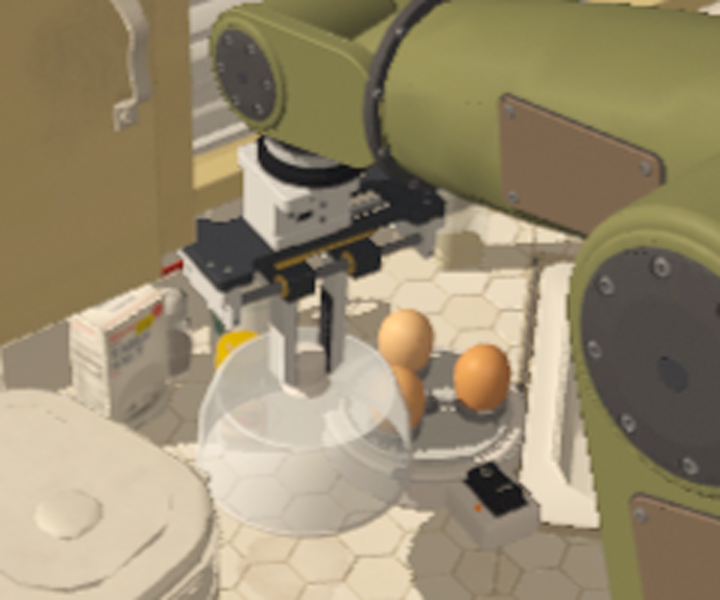

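{"fn": "jog_arm", "kwargs": {"rows": [[[0.005,0.01,0],0,0.02],[[0.0107,0.0215,0],0,0.02],[[0.0107,0.0215,0],0,0.02],[[0.0107,0.0215,0],0,0.02],[[0.0107,0.0215,0],0,0.02],[[0.0107,0.0215,0],0,0.02],[[0.0107,0.0215,0],0,0.02],[[0.0107,0.0215,0],0,0.02],[[0.0055,0.011,0],0,0.02],[[0,0,0],0,0.02],[[0,0,0],0,0.02]]}}

```text
time_s: 35.62
ee_pos: [0.651, -0.0927, 0.214]
eef_rot: [-3.141, 0.002, -0.1]
force: [-0.3, 0.2, -2.3]
grip_width: 0.0272
grip_force: 25.0
```

Run:
```python
from h import *
o=get_obs(); print(o['time_s'],o['ee_pos'],np.rad2deg(o['eef_rot']))
plan([.6533,-.0927,.136],-5.7,1)
```

```text
35.6167 [ 0.65101276 -0.09272301  0.21401733] [-1.79975507e+02  1.31200412e-01 -5.72365049e+00]
[[[0.0023,-0.0003,0.078],-0.02]]
```

{"fn": "jog_arm", "kwargs": {"rows": [[[0.002,0,0.015],0,0.02],[[0,0,0.02],0,0.02],[[0,0,0.02],0,0.02],[[0,0,0.015],0,0.02],[[0,0,0.005],0,0.02],[[0,0,0],0,0.02],[[0,0,0],0,0.02]]}}

```text
time_s: 36.2
ee_pos: [0.6536, -0.092, 0.1413]
eef_rot: [-3.142, -0.001, -0.098]
force: [0.6, 0.4, -1.5]
grip_width: 0.0273
grip_force: 25.0
```

Run:
```python
from h import *
o=get_obs(); print(o['time_s'],o['ee_pos'],o['force'])
plan([.6533,-.0927,.129],-5.7,1)
```

```text
36.2 [ 0.65355472 -0.09204928  0.14132603] [ 0.57123846  0.38978692 -1.46249275]
[[[-0.0002,0.0007,0.0123],0.07]]
```

{"fn": "jog_arm", "kwargs": {"rows": [[[0,0.0007,0.004],0,0.02],[[0,0,0.004],0,0.02],[[0,0,0.002],0,0.02],[[0,0,0],0,0.02],[[0,0,0],0,0.02]]}}

```text
time_s: 36.62
ee_pos: [0.6533, -0.0934, 0.1306]
eef_rot: [-3.142, 0.0, -0.099]
force: [-0.8, 0.9, -1.4]
grip_width: 0.0271
grip_force: 25.0
```

{"fn": "jog_arm", "kwargs": {"rows": [[[0,0,0.001],0,0.02],[[0,0,0.001],0,0.02],[[0,0,0],0,0.02]]}}

```text
time_s: 36.87
ee_pos: [0.6534, -0.0935, 0.1289]
eef_rot: [3.141, -0.001, -0.099]
force: [-0.4, -0.1, 0.7]
grip_width: 0.0274
grip_force: 25.0
```

{"fn": "jog_arm", "kwargs": {"rows": [[[0,0,0.001],0,0.02],[[0,0,0],0,0.02],[[0,0,0],0,0.035],[[0,0,0],0,0.05],[[0,0,0],0,0.06],[[0,0,-0.01],0,0.06],[[0,0,-0.03],0,0.06],[[0,0,-0.03],0,0.06],[[-0.03,0,0],0,0.04],[[-0.035,0,0],0,0.02],[[-0.035,0,0],0,0],[[-0.035,0,0],0,0]]}}

```text
time_s: 37.87
ee_pos: [0.5174, -0.0797, 0.198]
eef_rot: [-3.142, -0.001, -0.099]
force: [0.6, -0.4, 1.0]
grip_width: 0.0368
grip_force: 0.0
```

Run:
```python
from h import *
o=get_obs(); print(o['time_s'],o['ee_pos'],np.rad2deg(o['eef_rot'][2]),o['grip_width'])
for n in("top","scene"):
    c=camera(n); P=cloud(c).reshape(-1,3)
    k=(np.hypot(P[:,0]-.653,P[:,1]+.093)<.03)&(P[:,2]>.14)&(P[:,2]<.16); print(n,"knob",k.sum(),P[k].mean(0).round(4) if k.any() else 0)
    k=(np.hypot(P[:,0]-.653,P[:,1]+.093)<.06)&(P[:,2]>.113)&(P[:,2]<.128); Q=P[k]
    if len(Q)>50: print("top plane",len(Q),np.linalg.lstsq(np.c_[Q[:,:2]-[.653,-.093],np.ones(len(Q))],Q[:,2],rcond=None)[0].round(4))
    for r in spot_point("rocker_on_end",c)[:1]:
        u,v=pix(c,r["at"]); print(r["p"],atz(c,u,v,.05).round(4))
c=camera("scene"); save(c,"lid_on",(290,120,450,250),4.8)
```

```text
37.8667 [ 0.51738269 -0.07973857  0.19802955] -5.664717857913016 0.036795626571184306
top knob 167 [ 0.6514 -0.0942  0.1457]
top plane 2373 [-0.0045 -0.005   0.1175]
scene knob 89 [ 0.6535 -0.0908  0.1459]
top plane 1067 [ 0.0055 -0.005   0.119 ]
0.71 [ 0.535  -0.0732  0.05  ]
```

View pics/lid_on.png

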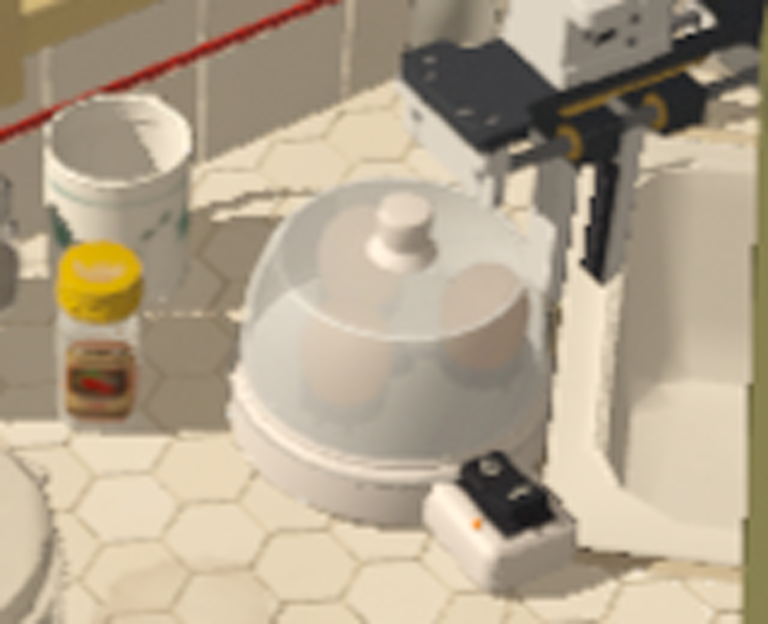

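```bash
python3 -c "
from h import *
plan([.530,-.0793,.056],-5.7,1)"
```

```text
[[[0.0101,-0.0019,0.1426],0.03]]
```

{"fn": "jog_arm", "kwargs": {"rows": [[[0.0125,-0.002,0.02],0,0],[[0,0,0.03],0,0],[[0,0,0.03],0,0],[[0,0,0.03],0,0],[[0,0,0.02],0,0],[[0,0,0.008],0,0],[[0,0,0],0,0],[[0,0,0],0,0]]}}

```text
time_s: 38.78
ee_pos: [0.5326, -0.0794, 0.0603]
eef_rot: [3.142, -0.001, -0.099]
force: [0.2, -0.3, 0.4]
grip_width: 0.0006
grip_force: 0.0
```

```bash
python3 -c "
from h import *
o=get_obs(); print(o['time_s'],o['ee_pos'],o['force'],o['grip_width'])
plan([.530,-.0793,.046],-5.7,1)"
```

```text
38.7833 [ 0.53257015 -0.07942848  0.06026809] [ 0.18986586 -0.27525677  0.39479537] 0.0006263174287992454
[[[-0.0026,0.0001,0.0143],0.03]]
```

{"fn": "jog_arm", "kwargs": {"rows": [[[-0.0025,0,0.005],0,0],[[0,0,0.003],0,0],[[0,0,0.002],0,0],[[0,0,0.001],0,0],[[0,0,0],0,0]]}}

```text
time_s: 39.2
ee_pos: [0.5292, -0.079, 0.0487]
eef_rot: [3.142, -0.0, -0.099]
force: [-0.8, 0.3, 0.9]
grip_width: 0.0005
grip_force: 0.5
```

{"fn": "jog_arm", "kwargs": {"rows": [[[0,0,0.001],0,0],[[0,0,0.001],0,0],[[0,0,0],0,0]]}}

```text
time_s: 39.45
ee_pos: [0.5291, -0.079, 0.0465]
eef_rot: [3.142, -0.0, -0.099]
force: [-1.3, 0.2, 0.4]
grip_width: 0.0003
grip_force: 0.5
```

{"fn": "jog_arm", "kwargs": {"rows": [[[0,0,0.001],0,0],[[0,0,0.001],0,0],[[0,0,0],0,0]]}}

```text
time_s: 39.7
ee_pos: [0.5293, -0.0791, 0.0456]
eef_rot: [3.142, -0.0, -0.099]
force: [-6.3, 0.8, 13.6]
grip_width: 0.0006
grip_force: 7.1
```

{"fn": "jog_arm", "kwargs": {"rows": [[[0,0,-0.01],0,0],[[0,0,-0.03],0,0],[[0,0,-0.04],0,0],[[0,0,-0.04],0,0],[[-0.04,0.02,0],0,0],[[-0.04,0.04,0],0,0],[[-0.04,0.04,0],0,0],[[-0.03,0.04,0],0,0],[[0,0,0],0,0]]}}

```text
time_s: 40.45
ee_pos: [0.3942, -0.1809, 0.165]
eef_rot: [3.14, -0.0, -0.103]
force: [0.4, 1.4, 0.5]
grip_width: 0.0005
grip_force: 0.0
```

Run:
```python
from h import *
o=get_obs(); print(o['time_s'],o['ee_pos'])
c=camera("scene"); P=cloud(c); d=np.array([-.9938,.111])
s=(P[...,:2]-[.6525,-.093])@d; t=abs((P[...,:2]-[.6525,-.093])@np.array([.111,.9938]))
for a in np.arange(.085,.14,.006):
    m=(abs(s-a)<.003)&(t<.009)&(P[...,2]>.03)&(P[...,2]<.07); print(round(a,3),m.sum(),np.median(P[m][:,2]).round(4) if m.any() else '')
im=c["image"]; big=cv2.resize(im[100:360,250:490],None,fx=2.2,fy=2.2)[...,::-1]; cv2.imwrite("pics/final.png",big)
```

```text
40.45 [ 0.39416422 -0.18086569  0.16504788]
0.085 7 0.0518
0.091 15 0.0499
0.097 17 0.0491
0.103 16 0.0476
0.109 14 0.0458
0.115 15 0.0446
0.121 10 0.0457
0.127 20 0.0438
0.133 27 0.0377
0.139 12 0.0351
```

View pics/final.png

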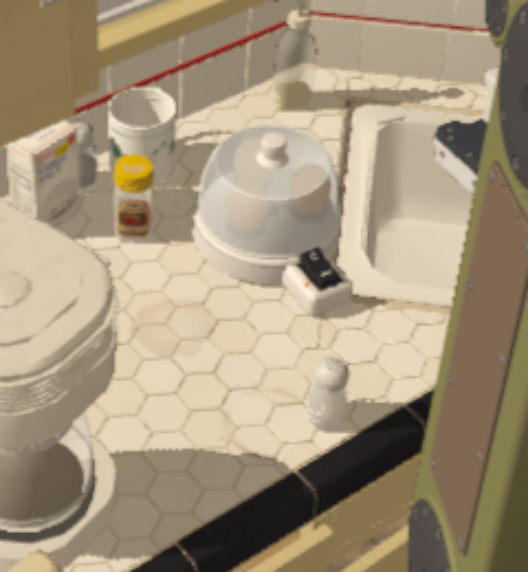

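The outer end of the rocker now lies low and level at about 45 mm, with the inner end raised, so the cooker is on. The lid sits level and the bystanders still stand where they were. I'm handing in.

```bash
python3 -c "
from station import *
print(hand_in())"
```

```text
the job is handed in; nothing more can be done
None
```

The job is handed in at about 40 s of robot time: both eggs stand blunt end up in the free rings (the second-placed within about 5°, the first with perhaps 5–10° of lean left), the lid sits level on the cooker, and the rocker was then pressed fully on; the judge's verdict was not shown.

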